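Find the neck blocks and set up the drilling jig

ROBOT

A 6-joint arm with a two-finger parallel gripper is mounted at the origin on the work surface. World frame = base frame: x ahead of the robot, y to its left, z up, the work surface at z = 0. Lengths are in m, angles in rad, forces in N, time in s.
With the tool pointing down it reaches from about 0.3 to 0.875 m from the base axis. Payload 6.4 kg.
Tool frame: the origin (TCP) lies at the very end of the fingers, on their centre line; the grasp point (between the pads) lies 19 mm behind it (ctrl.grip_point_offset is the z of the grasp point in the tool frame, in m); z points along the fingers, y is the direction in which the jaws open and shut (so a half turn about z gives the same grasp; the last joint's range is limited). The gripper opens to 85 mm and grips with 20 to 120 N. Pads are 22 mm wide; open, the fingers measure 114 mm over their backs; the gripper's body (76 mm by 85 mm) begins 54 mm behind the grasp point. The pads swing forward as they close: fully open they stand 13 mm farther back than shut.
Start: joints at [0.986, 0.181, 1.607, -0, 1.354, -0.206], TCP at [0.213, 0.534, 0.231] pointing down, gripper open.
Joint ranges: [-2.99, 2.99], [-0.89, 2.07], [0.3, 2.58], [-1.14, 4.28], [0, 2.63], [-3.12, 3.12]. Speed limits (rad/s): [2.57, 2.57, 3.01, 3.14, 3.14, 3.14].

INTERFACE

Orientations are given as a unit quaternion [w, x, y, z].
In Python, from bench import status, cams, ctrl gives the robot as it stands.
- The arm moves only by the shell command python3 -m handwheel 'ROWS'. ROWS is JSON, a list of rows, each an object with "grip": the finger opening in cm, from 0 to 8.54; "linear": the shift along the tool's x, y, z in cm, a list of three; "rotation": the turn, a rotation vector about the tool's x, y, z in degrees, a list of three. A call has 1 to 12 rows; each row is the pose to reach, as a shift and turn from the pose commanded when the call began, along the tool's axes at that moment; what a row does not reach only later rows make up. A row lasts 1/12 s, in which the tool goes at most 41.7 mm and 7.16 degrees, less where a joint would pass 70% of its speed; a pose out of reach is approached as far as the arm can. A call with a gripper value outside its range is refused whole. The fingers move at their own pace and stop on an object; the grip force is fixed at half the most. Time passes only in rows, so rows that repeat a pose let the fingers close. It gives the time, the measured TCP pose, the force and the opening at its end, in the units of the state.
- status.get_obs(): the state, without advancing time (a new reading comes with each control period).
- cams.camera(name): name is "scene" or "top" or "wrist"; returns the picture (480x640x3 uint8, red, green, blue); there is no depth.
- cams.camera_info(name): a dict with "fovy" (degrees; the focal length in pixels is half the picture's height over the tangent of half this angle, whatever the lens; pixels are square), "cx", "cy" (the principal point, pixels), "world_from_camera" (4x4, takes a point from camera to world coordinates); the wrist camera has in their place "mount" (4x4, takes a point from camera to tool coordinates, whose origin is the TCP and whose axes are the flange's). Camera axes: x right, y down, z forward; pixel columns grow to the right and rows downward; lengths in m; the calibration is good to about 2 mm. A picture is of the moment at which its call begins: read the wrist's pose just before it. camera_info takes no time and is no camera call.
- ctrl.hand_in(): hands the job in, once; it reports no verdict.
The state is a dict: "time_s": time; "q": joint angles; "dq": joint speeds; "joint_efforts": joint torques, N m; "eef_pos": TCP position; "eef_rot": TCP orientation; "wrist_force": force on the tool from outside, world axes, zero at the start; "torque": the same for the moment, N m; "opening": opening from 0.0 (shut) to 1.0 (fully open).
Only numpy, scipy, OpenCV 4.12 (cv2) and the standard library are available. Lean on these libraries where they do the work, as an engineer would, in place of code of your own. Each camera call takes 0.05 s, during which the arm holds its last target.

TASK

Swing all three part cases wide open and leave them open while you check which one holds the rectangular neck blocks. Lay every neck block flat on the floor of the jig's trough, with the round plugs and the flat shim left in their own cases; once all the blocks are in, slide the barrel bolt across the trough's mouth, fully home in its keeper. Slide the stop collar along the bar so that its middle stands over the scribed line, shut all three lids, and do not disturb the other things on the bench.

Things in the scene. Friction and masses are not known exactly. Their poses are not given: they have to be found in the camera images.
- case_a: Hinged part case, brown wood, fixed to the bench, outside 110 (x) by 134 (y) mm, walls 5 mm, tray rim 20 mm above the bench, inner floor 5 mm above it. Shut, its deep lid brings it to 49.5 mm, plus a knob. Origin: centre of its underside; its x points away from the robot, towards the hinge edge; z up. All three cases look alike and their places are mixed.
- lid_a (a joint): Angle of case a's lid, rad: 0 shut, about 1.57 upright, 2.2 fully open (stop). A stiff hinge (about 0.11 N m) keeps the lid wherever it is left; 2 to 3 N at the knob moves it.
- case_b: Hinged part case, brown wood, fixed to the bench, outside 110 (x) by 134 (y) mm, walls 5 mm, tray rim 20 mm above the bench, inner floor 5 mm above it. Shut, its deep lid brings it to 49.5 mm, plus a knob. Origin: centre of its underside; its x points away from the robot, towards the hinge edge; z up. All three cases look alike and their places are mixed.
- lid_b (a joint): Angle of case b's lid, rad: 0 shut, about 1.57 upright, 2.2 fully open (stop). A stiff hinge (about 0.11 N m) keeps the lid wherever it is left; 2 to 3 N at the knob moves it.
- case_c: Hinged part case, brown wood, fixed to the bench, outside 110 (x) by 134 (y) mm, walls 5 mm, tray rim 20 mm above the bench, inner floor 5 mm above it. Shut, its deep lid brings it to 49.5 mm, plus a knob. Origin: centre of its underside; its x points away from the robot, towards the hinge edge; z up. All three cases look alike and their places are mixed.
- lid_c (a joint): Angle of case c's lid, rad: 0 shut, about 1.57 upright, 2.2 fully open (stop). A stiff hinge (about 0.11 N m) keeps the lid wherever it is left; 2 to 3 N at the knob moves it.
- lid_a_knob (a point): Centre of the lid's round dark wooden knob (20 mm diameter, 28 mm tall, its axis square to the lid, its underside 10 mm off the lid's top). It moves with the lid about the hinge line, which runs along the case's y at case x = +55 mm, 20.5 mm above the bench; with the lid shut the knob's centre is 82 mm from that line towards the robot and 53 mm above it (73.5 mm above the bench).
- lid_b_knob (a point): Centre of the lid's round dark wooden knob (20 mm diameter, 28 mm tall, its axis square to the lid, its underside 10 mm off the lid's top). It moves with the lid about the hinge line, which runs along the case's y at case x = +55 mm, 20.5 mm above the bench; with the lid shut the knob's centre is 82 mm from that line towards the robot and 53 mm above it (73.5 mm above the bench).
- lid_c_knob (a point): Centre of the lid's round dark wooden knob (20 mm diameter, 28 mm tall, its axis square to the lid, its underside 10 mm off the lid's top). It moves with the lid about the hinge line, which runs along the case's y at case x = +55 mm, 20.5 mm above the bench; with the lid shut the knob's centre is 82 mm from that line towards the robot and 53 mm above it (73.5 mm above the bench).
- block_1_mid (a point): Centre of a neck block: rectangular pale wood, 40 (x) by 26 (y) by 34 (z) mm, 35 g, with a 14 mm dark hole mark on top. 2 to 4 are present; the others are absent (None). All are in one case at the start, standing 34 mm tall.
- block_2_mid (a point): Centre of a neck block: rectangular pale wood, 40 (x) by 26 (y) by 34 (z) mm, 35 g, with a 14 mm dark hole mark on top. 2 to 4 are present; the others are absent (None). All are in one case at the start, standing 34 mm tall.
- block_3_mid (a point): Centre of a neck block: rectangular pale wood, 40 (x) by 26 (y) by 34 (z) mm, 35 g, with a 14 mm dark hole mark on top. 2 to 4 are present; the others are absent (None). All are in one case at the start, standing 34 mm tall.
- block_4_mid (a point): Centre of a neck block: rectangular pale wood, 40 (x) by 26 (y) by 34 (z) mm, 35 g, with a 14 mm dark hole mark on top. 2 to 4 are present; the others are absent (None). All are in one case at the start, standing 34 mm tall.
- plug_1_mid (a point): Centre of a round pale wood plug, 28 mm diameter, 30 mm tall (not wanted), in another case.
- plug_2_mid (a point): Centre of a round pale wood plug, 28 mm diameter, 30 mm tall (not wanted), in another case.
- shim_1_mid (a point): Centre of a flat pale wood shim, 60 by 30 by 7 mm (not wanted), in another case.
- jig: Fixed plywood drilling jig; lengths in mm, jig axes. Base top z 12, x -160..100, y -125..145. Origin on the bench; x away from the robot, y left. Trough along y: inner width 60 about x = -22, from end wall y = -108 to open mouth y = 114, floor z 12, walls 12 high (top z 24). Bar 12 thick along y at x 62, z 65, posts 87 tall at y = +-117. Bolt across the mouth at y 126, z 27; keeper at x 6..24.
- collar_mid (a point): Centre of the stop collar, a dark steel ring 36 mm in diameter and 22 mm long on the bar, with a thin white line around its middle. It slides along the bar from jig y = -85 to +85 mm, against about 1.5 N of friction, and stays where it is left; axes as the jig's.
- mark: The scribed black line, 4 mm wide and 72 mm long, on the white strip under the bar, running across the bar (along its own x); origin at its middle, 12 mm above the bench. Its place along the bar differs from start to start; axes as the jig's.
- bolt (a joint): Travel of the barrel bolt, m: 0 fully withdrawn (trough open), 0.070 fully home in the keeper (stop). It slides along jig +x with about 2 N of friction and stays where it is left.
- bolt_knob (a point): Middle of the free part of the bolt's upright round steel knob: 14 mm diameter, from z = 33 to 76 mm above the bench, this point at 62 mm. It moves with the bolt.
- tape_roll: Bystander: roll of tape, 90 mm across, 24 mm high, lying or standing loose on the bench; origin at its underside.
- jar: Bystander: amber jar, 80 mm tall, lying or standing loose on the bench; origin at its underside.
- sander: Bystander: cork sanding block, 35 by 100 by 28 mm, lying or standing loose on the bench; origin at its underside.
Mind the look-alikes: they are no part of the job. What is shaped like the case_b but pink is not meant.

How it is judged:
On the way, in this order (a step that is already met when the one before it is completed fails the run):
1. all three lids stand open at the same time (over 1.2 rad) (value of joint each of lid_a, lid_b, lid_c above 1.2 rad), for 0.2 s.
2. every neck block present lies in the jig's trough (x of block_1_mid in the frame of jig between -0.042 and -0.002 m and y of block_1_mid in the frame of jig between -0.108 and 0.108 m and height (world z) of each of block_1_mid, block_2_mid, block_3_mid, block_4_mid below 0.036 m and (angle between block_1_mid's own z axis and vertical below 0.15 rad or angle between block_1_mid's own z axis and vertical above 2.99 rad or angle between block_1_mid's own x axis and vertical below 0.15 rad or angle between block_1_mid's own x axis and vertical above 2.99 rad or angle between block_1_mid's own y axis and vertical below 0.15 rad or angle between block_1_mid's own y axis and vertical above 2.99 rad) and x of block_2_mid in the frame of jig between -0.042 and -0.002 m and y of block_2_mid in the frame of jig between -0.108 and 0.108 m and (angle between block_2_mid's own z axis and vertical below 0.15 rad or angle between block_2_mid's own z axis and vertical above 2.99 rad or angle between block_2_mid's own x axis and vertical below 0.15 rad or angle between block_2_mid's own x axis and vertical above 2.99 rad or angle between block_2_mid's own y axis and vertical below 0.15 rad or angle between block_2_mid's own y axis and vertical above 2.99 rad) and x of block_3_mid in the frame of jig between -0.042 and -0.002 m and y of block_3_mid in the frame of jig between -0.108 and 0.108 m and (angle between block_3_mid's own z axis and vertical below 0.15 rad or angle between block_3_mid's own z axis and vertical above 2.99 rad or angle between block_3_mid's own x axis and vertical below 0.15 rad or angle between block_3_mid's own x axis and vertical above 2.99 rad or angle between block_3_mid's own y axis and vertical below 0.15 rad or angle between block_3_mid's own y axis and vertical above 2.99 rad) and x of block_4_mid in the frame of jig between -0.042 and -0.002 m and y of block_4_mid in the frame of jig between -0.108 and 0.108 m and (angle between block_4_mid's own z axis and vertical below 0.15 rad or angle between block_4_mid's own z axis and vertical above 2.99 rad or angle between block_4_mid's own x axis and vertical below 0.15 rad or angle between block_4_mid's own x axis and vertical above 2.99 rad or angle between block_4_mid's own y axis and vertical below 0.15 rad or angle between block_4_mid's own y axis and vertical above 2.99 rad)), for 0.2 s.
3. the barrel bolt is home in its keeper (within 6 mm of its stop) (value of joint bolt above 0.064 m), for 0.2 s.
At the end, for the whole second after the job is handed in: All blocks lie in the trough (centres within 20 mm of its middle line, short of the bolt, below 36 mm, a face level within 0.15 rad); bolt home within 6 mm; collar's middle within 5 mm of the line; all lids shut (under 0.06 rad); plugs and shim in their own cases (all of step 2 and y of collar_mid in the frame of mark between -0.005 and 0.005 m and value of joint bolt above 0.064 m and value of joint each of lid_a, lid_b, lid_c below 0.06 rad and x of plug_1_mid in the frame of case_b between -0.055 and 0.055 m and y of plug_1_mid in the frame of case_b between -0.067 and 0.067 m and x of plug_2_mid in the frame of case_b between -0.055 and 0.055 m and y of plug_2_mid in the frame of case_b between -0.067 and 0.067 m and x of shim_1_mid in the frame of case_c between -0.055 and 0.055 m and y of shim_1_mid in the frame of case_c between -0.067 and 0.067 m); the robot touches nothing.
It fails at once if the tape roll is moved more than 40 mm (distance of tape_roll from where it was at the start of the episode above 0.04 m).
It fails at once if the jar is moved more than 40 mm (distance of jar from where it was at the start of the episode above 0.04 m).
It fails at once if the sander is moved more than 40 mm (distance of sander from where it was at the start of the episode above 0.04 m).
Of block_1, block_2, block_3, block_4 only 2 to 4 are there at a start; the rules pass over those that are not, and their reading is None.
At some moment in a run one of block_1, block_2, block_3, block_4 may be knocked a few centimetres aside while the robot is not near it.
Once in a run the grip may slacken for a moment while it holds something.
It also fails if it takes over 210 s, if anything falls off the work surface, if the arm or the gripper's body presses on something with over 40 N, if the wrist force passes 120 N, or if a joint passes its speed limit or range.

## Working session

There is one attempt and no reset: what is moved stays moved. The work goes in short steps, Python scripts to look and compute and a shell command to move; the robot and the scene stay as the last step left them, time stands still between calls to the robot, and variables do not carry over. Pictures are saved under pics/ and viewed, and the job is handed in when it is done.

```bash
ls -la; mkdir -p pics; python3 - <<'E'
from bench import status, cams, ctrl
import cv2, numpy as np
np.set_printoptions(precision=4,suppress=True)
print(status.get_obs()); print(ctrl.grip_point_offset)
for n in ["scene","top","wrist"]:
    print(n,cams.camera_info(n))
    cv2.imwrite(f"pics/{n}0.png",cams.camera(n)[:,:,::-1])
E
```

```text
total 12
drwxr-xr-x  3 agent agent 4096 Dec  7 15:48 .
drwxr-xr-x 23 root  root  4096 Dec  7 15:48 ..
drwxr-xr-x  2 agent agent 4096 Dec  7 15:48 pics
{'time_s': 0.0, 'q': array([ 0.9857,  0.1815,  1.608 ,  0.    ,  1.3538, -0.2063]), 'dq': array([ 0.0006, -0.0001, -0.0007, -0.0006, -0.0007,  0.001 ]), 'joint_efforts': array([  0.0003, -44.4853, -35.1347,  -0.0002,   0.0089,   0.    ]), 'eef_pos': array([0.2123, 0.5338, 0.2304]), 'eef_rot': array([-0.0003,  0.1883,  0.9821, -0.0008]), 'wrist_force': array([0.4197, 0.3186, 0.6004]), 'torque': array([-0.0325, -0.0187,  0.0059]), 'opening': 0.999772979478817}
-0.0187
scene {'fovy': 50.225224119637765, 'cx': 326.6425254959245, 'cy': 240.70503224764573, 'world_from_camera': array([[ 0.6598,  0.6216, -0.4221,  0.9284],
       [ 0.7514, -0.5471,  0.3689, -0.4251],
       [-0.0016, -0.5606, -0.8281,  0.9117],
       [ 0.    ,  0.    ,  0.    ,  1.    ]])}
top {'fovy': 56.04994952507276, 'cx': 324.845140251079, 'cy': 245.5551075587828, 'world_from_camera': array([[ 0.0105, -0.9891,  0.1466,  0.3357],
       [-0.9998, -0.0129, -0.0154, -0.0482],
       [ 0.0171, -0.1464, -0.9891,  1.0384],
       [ 0.    ,  0.    ,  0.    ,  1.    ]])}
wrist {'fovy': 61.115436512222615, 'cx': 321.0276279747488, 'cy': 239.14394456617825, 'mount': array([[-0.0002, -0.9601, -0.2795,  0.0707],
       [ 1.    , -0.0002, -0.0001,  0.001 ],
       [ 0.0001, -0.2795,  0.9601, -0.1422],
       [ 0.    ,  0.    ,  0.    ,  1.    ]])}
```

View pics/scene0.png

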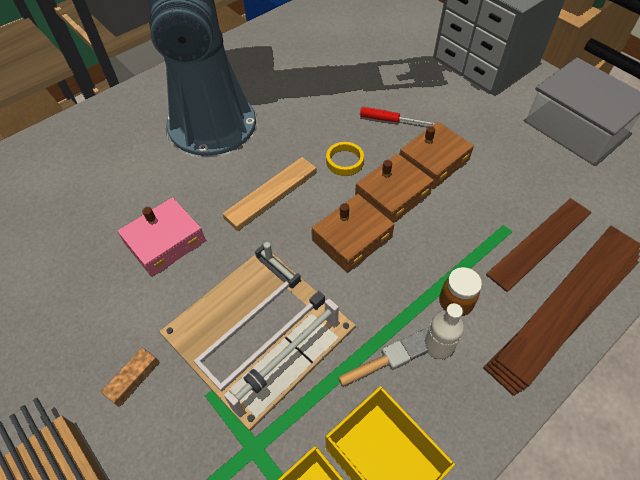

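View pics/top0.png

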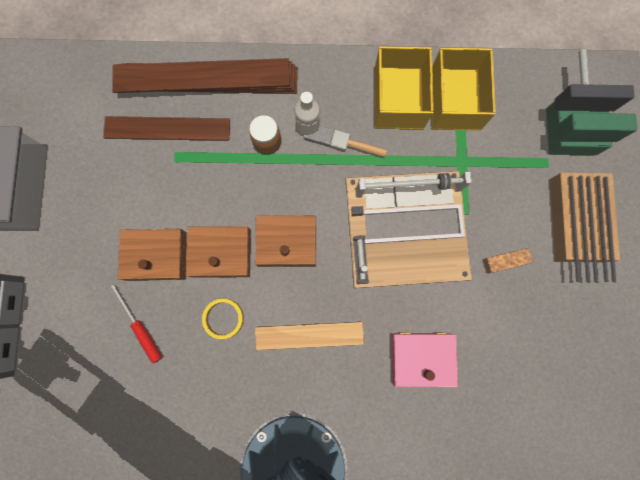

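View pics/wrist0.png

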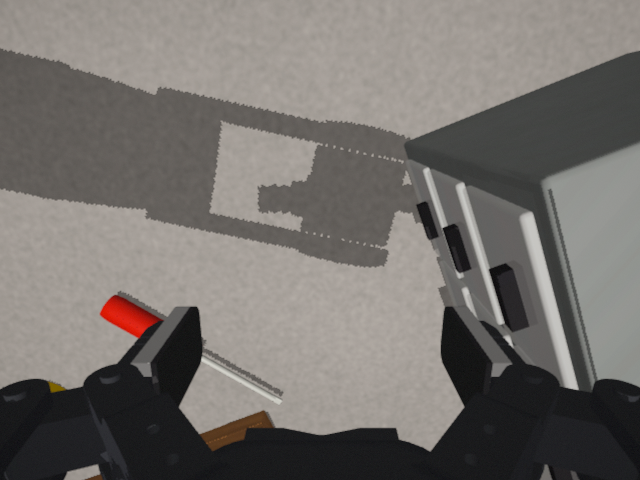

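The top and scene views show three brown cases (top px ~(150,254), (217,251), (285,240)). The pink look-alike is at (425,360), the jig at (410,230), tape at (222,319), jar at (264,132) and sander at (510,260). Next come the helpers and enlarged crops.

```bash
cat > h.py <<'E'
from bench import status, cams, ctrl
import cv2, numpy as np
from scipy.spatial.transform import Rotation as R
from scipy.optimize import least_squares
np.set_printoptions(precision=4,suppress=True)
def rot(q): return R.from_quat([q[1],q[2],q[3],q[0]])
def T_tool(o=None):
    o=o or status.get_obs(); T=np.eye(4); T[:3,:3]=rot(o['eef_rot']).as_matrix(); T[:3,3]=o['eef_pos']; return T
def cam(n,o=None):
    i=cams.camera_info(n); f=240/np.tan(np.radians(i['fovy']/2))
    W=i['world_from_camera'] if n!='wrist' else T_tool(o)@i['mount']
    return f,i['cx'],i['cy'],np.array(W)
def proj(c,p):
    f,cx,cy,W=c; q=np.linalg.inv(W)@np.append(p,1); return np.array([cx+f*q[0]/q[2],cy+f*q[1]/q[2]])
def ray(c,uv):
    f,cx,cy,W=c; d=W[:3,:3]@np.array([(uv[0]-cx)/f,(uv[1]-cy)/f,1]); return W[:3,3],d/np.linalg.norm(d)
def atz(c,uv,z):
    o,d=ray(c,uv); return o+d*(z-o[2])/d[2]
def tri(*cu):
    A=np.zeros((3,3));b=np.zeros(3);L=[]
    for c,uv in cu:
        o,d=ray(c,uv); M=np.eye(3)-np.outer(d,d); A+=M;b+=M@o;L.append((o,d))
    p=np.linalg.solve(A,b)
    return p,[round(1000*np.linalg.norm(np.cross(d,p-o)),1) for o,d in L]
def goto(p,yaw=None,tilt=0,o=None):
    """world TCP p, yaw deg of tool x about z; tool down then pitched. prints shift cm & rotvec deg"""
    T=T_tool(o)
    Rt=T[:3,:3]
    if yaw is not None:
        y=np.radians(yaw); Rt=np.array([[np.cos(y),np.sin(y),0],[np.sin(y),-np.cos(y),0],[0,0,-1]])
        Rt=R.from_euler('y',tilt,degrees=True).as_matrix()@Rt
    print('linear',np.round(T[:3,:3].T@(np.array(p)-T[:3,3])*100,2).tolist(),'rotation',np.round(R.from_matrix(T[:3,:3].T@Rt).as_rotvec(degrees=True),1).tolist())
def snap(n,name,crop=None,s=1):
    o=status.get_obs(); im=cams.camera(n)[:,:,::-1].copy()
    cv2.imwrite(f'pics/{name}_raw.png',im)
    if crop: x0,y0,x1,y1=crop; im=cv2.resize(im[y0:y1,x0:x1],None,fx=s,fy=s,interpolation=cv2.INTER_CUBIC)
    cv2.imwrite(f'pics/{name}.png',im); return o,im
E
python3 - <<'E'
from h import *
def c(src,dst,x0,y0,x1,y1,s): cv2.imwrite(dst,cv2.resize(cv2.imread(src)[y0:y1,x0:x1],None,fx=s,fy=s,interpolation=cv2.INTER_CUBIC))
c('pics/top0.png','pics/tA.png',110,200,330,340,3.6)
c('pics/top0.png','pics/tB.png',335,160,485,295,4.4)
c('pics/scene0.png','pics/sA.png',300,110,490,280,3.5)
c('pics/scene0.png','pics/sB.png',155,235,365,435,3)
E
```

```text
(no output)
```

View pics/tA.png

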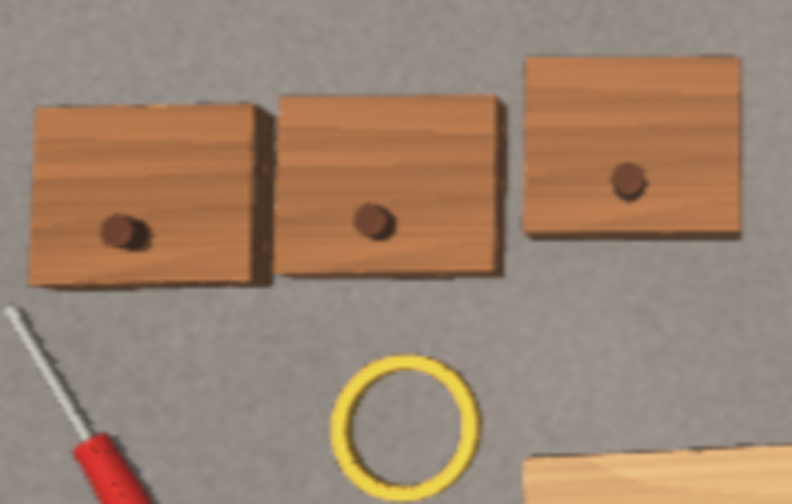

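View pics/tB.png

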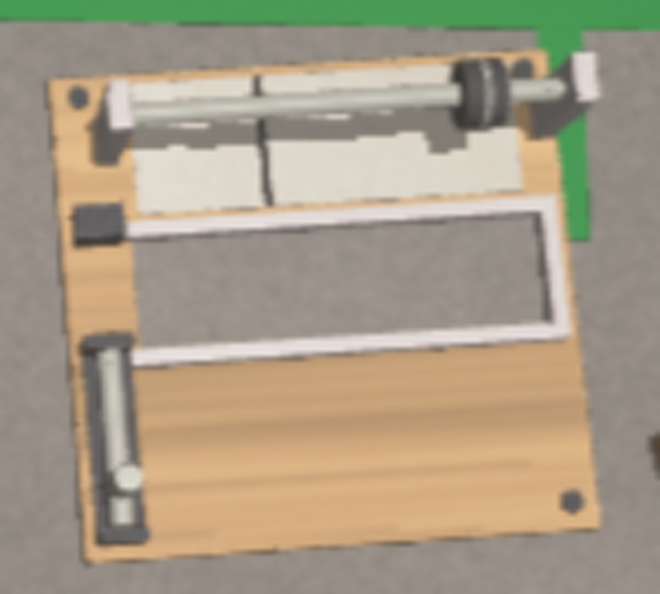

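View pics/sA.png

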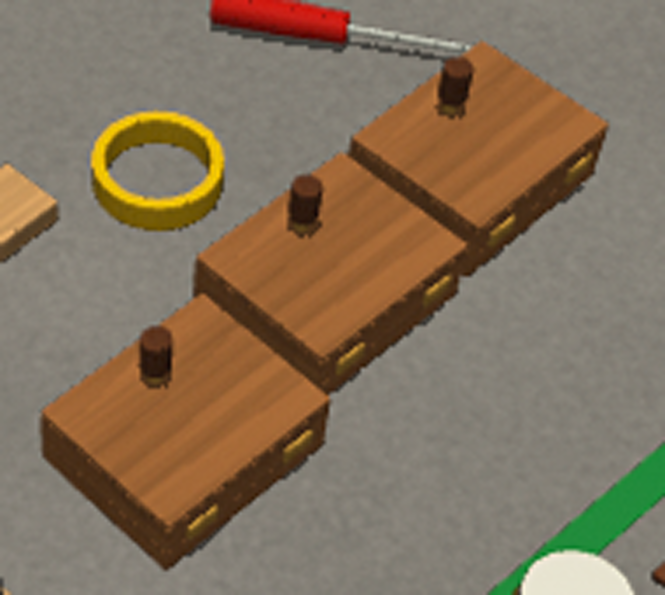

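View pics/sB.png

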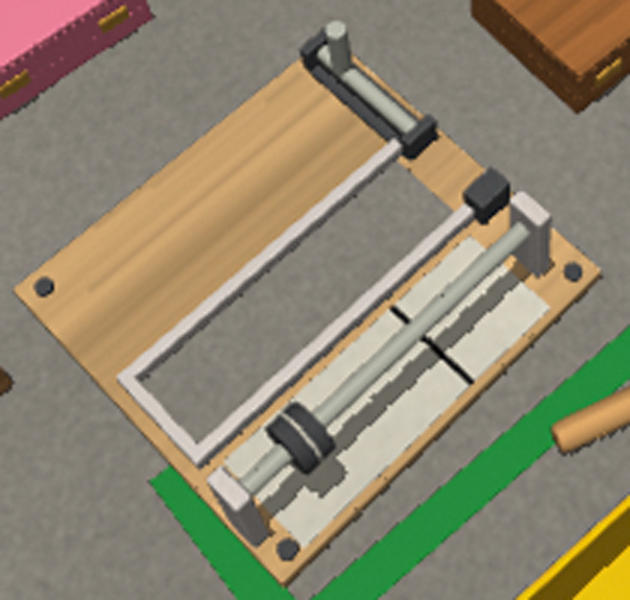

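```bash
python3 - <<'E'
from h import *
t=cam('top');s=cam('scene')
tp=lambda u,v:(u/3.6+110,v/3.6+200)
tb=lambda u,v:(u/4.4+335,v/4.4+160)
sp=lambda u,v:(u/3.5+300,v/3.5+110)
sb=lambda u,v:(u/3+155,v/3+235)
for n,a,b in [('L',tp(121,229),sp(456,66)),('M',tp(373,219),sp(306,184)),('R',tp(628,179),sp(156,334))]:
    print(n,tri((t,a),(s,b)))
# lid top corners at z .0495 : top image  NL,NR,FR,FL ; 
for n,cs in [('L',[(29,284),(251,281),(252,105),(37,107)]),('M',[(278,273),(494,272),(497,97),(280,96)]),('R',[(526,233),(740,231),(740,57),(526,57)])]:
    P=np.array([atz(t,tp(*c),.0495)[:2] for c in cs]); 
    print(n,P.mean(0),'w',np.linalg.norm(P[1]-P[0]),np.linalg.norm(P[2]-P[3]),'d',np.linalg.norm(P[3]-P[0]),'yaw',[np.degrees(np.arctan2(*(P[a]-P[b])[::-1])) for a,b in [(0,1),(3,2)]],'sideyaw',np.degrees(np.arctan2(*(P[3]+P[2]-P[0]-P[1])[::-1])))
# scene corners lid top: near-right, near-left...
for n,cs in [('R',[(43,412),(168,522),(328,399),(203,296)]),('M',[(197,258),(325,363),(466,245),(345,153)]),('L',[(353,142),(482,229),(606,125),(483,42)])]:
    P=np.array([atz(s,sp(*c),.0495)[:2] for c in cs]); print('sc',n,P.mean(0),P.tolist())
for n,a,b in [('base NL',(86,563),None),('boltknobtop',(127,474),(336,30)),('collar whiteline top',(487,60),None),('postL',(119,84),(531,203)),('postR',(585,60),(230,486)),('baseNR',(600,524),(17,290)),('baseFL',(50,80),(600,272)),('baseFR',(545,52),(285,582)),('troughNR',(571,336),(121,378)),('troughFR',(557,197),(196,464)),('markA',(257,75),(473,382)),('markB',(268,204),(392,308)),('baseNL',(86,563),(303,58))]:
    if b: print(n,tri((t,tb(*a)),(s,sb(*b))), atz(t,tb(*a),.012)[:2])
E
```

```text
L (array([0.434 , 0.3185, 0.0902]), [np.float64(1.6), np.float64(1.6)])
M (array([0.4419, 0.1728, 0.0893]), [np.float64(1.8), np.float64(1.8)])
R (array([0.4674, 0.0241, 0.0895]), [np.float64(1.8), np.float64(1.8)])
L [0.4591 0.3213] w 0.1334194292504138 0.13131508702496228 d 0.10875074128138613 yaw [np.float64(91.45543560395578), np.float64(91.32914464733116)] sideyaw 2.407374791778865
M [0.467  0.1727] w 0.13066841566819976 0.1334243408479453 d 0.10928220932220582 yaw [np.float64(90.94815085412664), np.float64(90.51999750114648)] sideyaw 1.7894001954338141
R [0.4938 0.023 ] w 0.13061992820857582 0.13272737483171398 d 0.10970418891685092 yaw [np.float64(91.24483420859987), np.float64(90.81431711590764)] sideyaw 1.329718863479246
sc R [0.4968 0.0252] [[0.44482611478400813, -0.041877197825841594], [0.5500521241109144, -0.03833603863125862], [0.5494416286927193, 0.09133588590872638], [0.4430566298206472, 0.08956354487301027]]
sc M [0.4717 0.1754] [[0.4181932430972298, 0.10778431087684853], [0.5294274512094335, 0.1091235186355804], [0.5225976156887092, 0.24256608907336202], [0.416681195
[... 605 characters left out ...]
146 -0.4004]
baseFL (array([ 0.6508, -0.1125,  0.0082]), [np.float64(1.1), np.float64(1.1)]) [ 0.6489 -0.1132]
baseFR (array([ 0.6714, -0.379 ,  0.0079]), [np.float64(2.7), np.float64(2.7)]) [ 0.6687 -0.3801]
troughNR (array([ 0.5134, -0.3831,  0.0212]), [np.float64(2.8), np.float64(2.8)]) [ 0.5137 -0.3887]
troughFR (array([ 0.5874, -0.3787,  0.0218]), [np.float64(2.2), np.float64(2.2)]) [ 0.5887 -0.3839]
markA (array([ 0.654 , -0.2225,  0.0135]), [np.float64(1.9), np.float64(1.9)]) [ 0.6535 -0.2243]
markB (array([ 0.5834, -0.2284,  0.0115]), [np.float64(1.2), np.float64(1.2)]) [ 0.5827 -0.2294]
baseNL (array([ 0.3882, -0.1425, -0.013 ]), [np.float64(8.9), np.float64(8.9)]) [ 0.3914 -0.1327]
```

```bash
python3 - <<'E'
from h import *
goto([.434,.3195,.16],182)
# arc rows (tool frame at start: vertical)
import math
for th in [10,20,30,40,50,60,70,80,90,100,110,116]:
    f=max(0,(th-30))*0.45; t=math.radians(th); fr=math.radians(f)
    dx=-82*math.cos(t)+53*math.sin(t)+82; dz=82*math.sin(t)+53*math.cos(t)-53
    x=dx-19*math.sin(fr); z=dz-19*math.cos(fr)+19
    print(th,[round(-x/10,2),0,round(-z/10,2)],[0,round(f,1),0])
E
```

```text
linear [-28.52, -11.71, 7.07] rotation [-0.1, -0.0, -23.7]
10 [-1.04, 0, -1.34] [0, 0.0, 0]
20 [-2.31, 0, -2.48] [0, 0.0, 0]
30 [-3.75, 0, -3.39] [0, 0.0, 0]
40 [-5.18, 0, -4.04] [0, 4.5, 0]
50 [-6.69, 0, -4.41] [0, 9.0, 0]
60 [-8.25, 0, -4.5] [0, 13.5, 0]
70 [-9.79, 0, -4.31] [0, 18.0, 0]
80 [-11.27, 0, -3.84] [0, 22.5, 0]
90 [-12.64, 0, -3.11] [0, 27.0, 0]
100 [-13.85, 0, -2.14] [0, 31.5, 0]
110 [-14.87, 0, -0.96] [0, 36.0, 0]
116 [-15.37, 0, -0.16] [0, 38.7, 0]
```

```bash
python3 -m handwheel '[{"grip":8.5,"linear":[-28.5,-11.7,7.1],"rotation":[0,0,-23.7]},{"grip":5,"linear":[-28.5,-11.7,7.1],"rotation":[0,0,-23.7]},{"grip":5,"linear":[-28.5,-11.7,7.1],"rotation":[0,0,-23.7]},{"grip":5,"linear":[-28.5,-11.7,7.1],"rotation":[0,0,-23.7]},{"grip":5,"linear":[-28.5,-11.7,7.1],"rotation":[0,0,-23.7]},{"grip":5,"linear":[-28.5,-11.7,7.1],"rotation":[0,0,-23.7]},{"grip":5,"linear":[-28.5,-11.7,7.1],"rotation":[0,0,-23.7]},{"grip":5,"linear":[-28.5,-11.7,7.1],"rotation":[0,0,-23.7]},{"grip":5,"linear":[-28.5,-11.7,7.1],"rotation":[0,0,-23.7]},{"grip":5,"linear":[-28.5,-11.7,7.1],"rotation":[0,0,-23.7]},{"grip":5,"linear":[-28.5,-11.7,7.1],"rotation":[0,0,-23.7]}]'
python3 - <<'E'
from h import *
goto([.434,.3195,.0555],182)
snap('wrist','w1')
E
```

```text
time_s: 1.07
eef_pos: [0.4338, 0.3202, 0.1601]
eef_rot: [-0.0, -0.017, 1.0, 0.0]
wrist_force: [-1.0, -0.2, -0.7]
opening: 0.585
linear [-0.02, -0.07, 10.46] rotation [0.0, -0.1, -0.0]
```

View pics/w1.png

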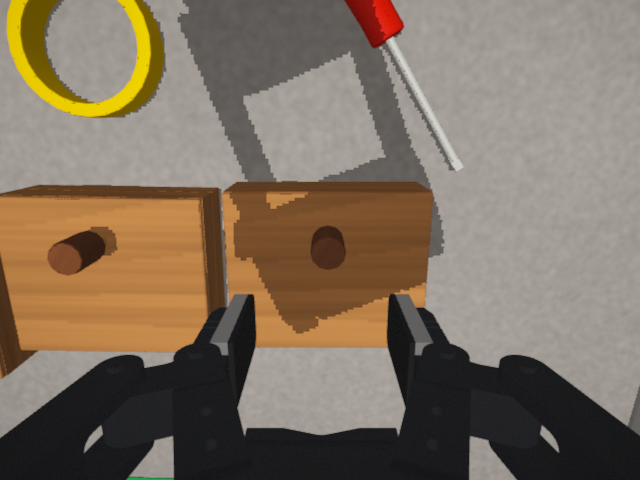

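```bash
python3 - <<'E'
from h import *
w=cam('wrist')
print(atz(w,(328,253),.0875), atz(w,(67,259),.0875))
P=atz(w,(328,253),.0875)
goto([P[0],P[1],.0555],182)
E
```

```text
[0.4336 0.3253 0.0875] [0.4423 0.1797 0.0875]
linear [-0.03, 0.46, 10.48] rotation [0.0, -0.0, 0.0]
```

```bash
python3 -m handwheel '[{"grip":5,"linear":[0,0.25,4.0],"rotation":[0,0,0]},{"grip":5,"linear":[0,0.25,4.0],"rotation":[0,0,0]},{"grip":5,"linear":[0,0.25,4.0],"rotation":[0,0,0]}]'
python3 - <<'E'
from h import *
snap('wrist','w2')
E
```

```text
time_s: 1.37
eef_pos: [0.4314, 0.323, 0.1188]
eef_rot: [-0.002, -0.019, 1.0, -0.001]
wrist_force: [0.4, -0.5, 0.1]
opening: 0.583
```

View pics/w2.png

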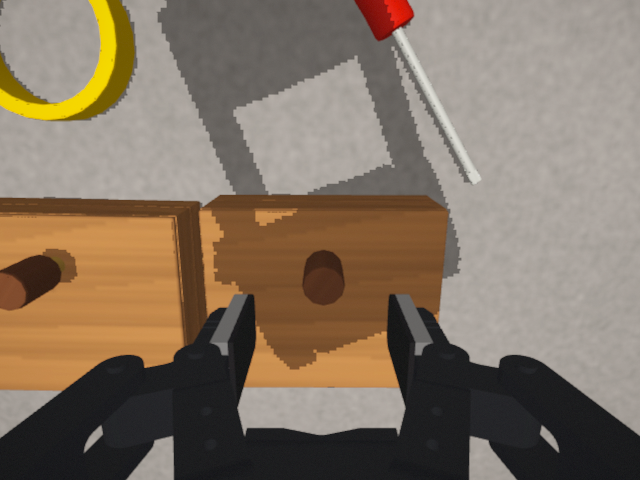

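```bash
python3 - <<'E'
from h import *
w=cam('wrist')
P=atz(w,(323,285),.0875); print(P)
goto([P[0],P[1],.0555],182)
E
```

```text
[0.4356 0.3252 0.0875]
linear [-0.29, 0.16, 6.5] rotation [-0.0, -0.1, 0.1]
```

```bash
python3 -m handwheel '[{"grip":5,"linear":[-0.2,0.15,3.5],"rotation":[0,0,0]},{"grip":5,"linear":[-0.3,0.15,6.3],"rotation":[0,0,0]},{"grip":5,"linear":[-0.3,0.15,6.3],"rotation":[0,0,0]},{"grip":5,"linear":[-0.3,0.15,6.3],"rotation":[0,0,0]},{"grip":0.5,"linear":[-0.3,0.15,6.3],"rotation":[0,0,0]},{"grip":0.5,"linear":[-0.3,0.15,6.3],"rotation":[0,0,0]},{"grip":0.5,"linear":[-0.3,0.15,6.3],"rotation":[0,0,0]},{"grip":0.5,"linear":[-0.3,0.15,6.3],"rotation":[0,0,0]},{"grip":0.5,"linear":[-0.3,0.15,6.3],"rotation":[0,0,0]},{"grip":0.5,"linear":[-0.3,0.15,6.3],"rotation":[0,0,0]}]'

```

```text
time_s: 2.25
eef_pos: [0.4387, 0.3243, 0.0601]
eef_rot: [0.002, -0.018, 1.0, 0.0]
wrist_force: [-1.1, -3.7, 7.2]
opening: 0.214
```

```bash
python3 -m handwheel '[{"grip":0.5,"linear":[-1.0,0,-1.3],"rotation":[0,0,0]},{"grip":0.5,"linear":[-2.3,0,-2.5],"rotation":[0,0,0]},{"grip":0.5,"linear":[-3.75,0,-3.4],"rotation":[0,0,0]},{"grip":0.5,"linear":[-5.2,0,-4.0],"rotation":[0,4.5,0]},{"grip":0.5,"linear":[-6.7,0,-4.4],"rotation":[0,9,0]},{"grip":0.5,"linear":[-8.25,0,-4.5],"rotation":[0,13.5,0]},{"grip":0.5,"linear":[-9.8,0,-4.3],"rotation":[0,18,0]},{"grip":0.5,"linear":[-11.3,0,-3.85],"rotation":[0,22.5,0]},{"grip":0.5,"linear":[-12.65,0,-3.1],"rotation":[0,27,0]},{"grip":0.5,"linear":[-13.85,0,-2.15],"rotation":[0,31.5,0]},{"grip":0.5,"linear":[-13.85,0,-2.15],"rotation":[0,31.5,0]}]'
python3 - <<'E'
from h import *
snap('scene','s3'); snap('wrist','w3')
E
```

```text
time_s: 3.17
eef_pos: [0.5769, 0.3289, 0.0723]
eef_rot: [-0.275, -0.015, 0.961, -0.004]
wrist_force: [-4.6, 2.7, -11.5]
opening: 0.19
```

View pics/s3.png

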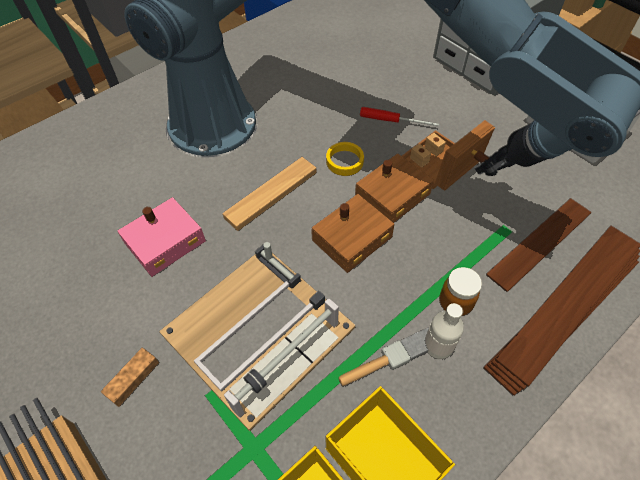

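View pics/w3.png

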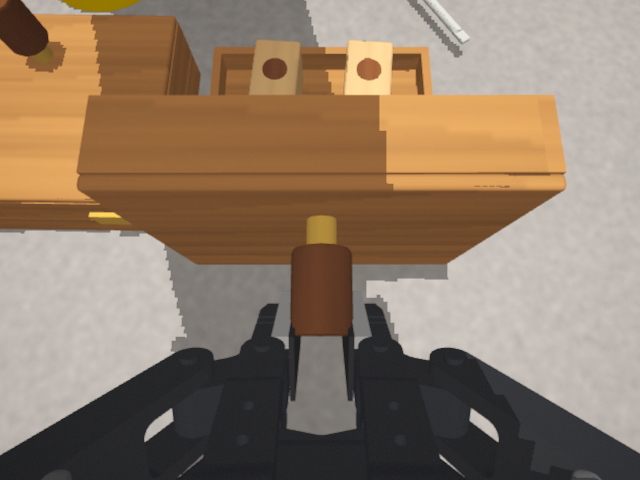

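```bash
python3 -m handwheel '[{"grip":0.5,"linear":[-1.2,0,0.4],"rotation":[0,4,0]},{"grip":0.5,"linear":[-2.3,0,0.9],"rotation":[0,7,0]},{"grip":0.5,"linear":[-2.3,0,0.9],"rotation":[0,7,0]},{"grip":5,"linear":[-2.3,0,0.9],"rotation":[0,7,0]},{"grip":5,"linear":[-2.3,0,0.9],"rotation":[0,7,0]},{"grip":5,"linear":[-2.3,0,0.9],"rotation":[0,7,0]},{"grip":5,"linear":[-2.3,0,-3],"rotation":[0,7,0]},{"grip":5,"linear":[-2.3,0,-7],"rotation":[0,7,0]},{"grip":5,"linear":[-2.3,0,-10],"rotation":[0,7,0]},{"grip":5,"linear":[-2.3,0,-10],"rotation":[0,7,0]}]'
python3 - <<'E'
from h import *
goto([.4427,.1785,.16],181.5)
E
```

```text
time_s: 4.1
eef_pos: [0.6525, 0.3317, 0.1629]
eef_rot: [-0.322, -0.017, 0.947, -0.004]
wrist_force: [0.1, -0.1, 2.0]
opening: 0.588
linear [16.9, -14.61, 13.28] rotation [0.0, -37.5, 0.5]
```

```bash
python3 -m handwheel '[{"grip":5,"linear":[2,-3,-3],"rotation":[0,-6,0]},{"grip":5,"linear":[4,-6,-4],"rotation":[0,-12,0]},{"grip":5,"linear":[5.5,-9,-3],"rotation":[0,-18,0]},{"grip":5,"linear":[8,-12,0],"rotation":[0,-24,0]},{"grip":5,"linear":[12,-14.6,6],"rotation":[0,-31,0]},{"grip":5,"linear":[16.9,-14.6,13.3],"rotation":[0,-37.5,0]},{"grip":5,"linear":[16.9,-14.6,13.3],"rotation":[0,-37.5,0]},{"grip":5,"linear":[16.9,-14.6,13.3],"rotation":[0,-37.5,0]},{"grip":5,"linear":[16.9,-14.6,13.3],"rotation":[0,-37.5,0]},{"grip":5,"linear":[16.9,-14.6,13.3],"rotation":[0,-37.5,0]}]'
python3 - <<'E'
from h import *
o,_=snap('wrist','w4')
print(o['eef_pos'])
E
```

```text
time_s: 4.93
eef_pos: [0.4252, 0.1768, 0.1489]
eef_rot: [-0.015, -0.018, 1.0, -0.001]
wrist_force: [-0.7, 0.1, -1.4]
opening: 0.587
[0.4252 0.1768 0.1489]
```

View pics/w4.png

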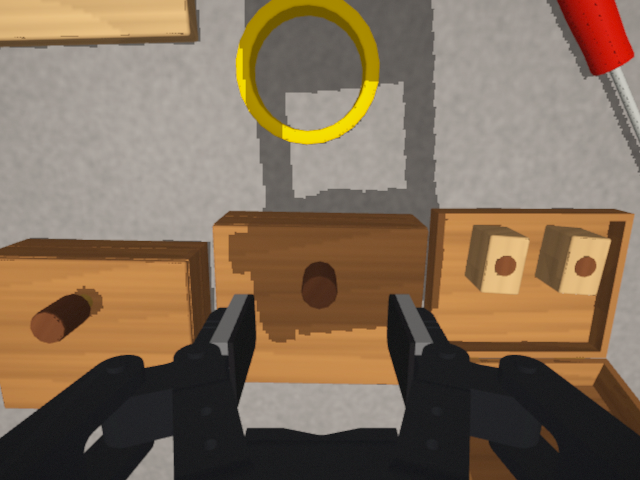

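Two blocks stand in the left case, at px ~(505,265) and (585,266). The middle case's knob top is at (319,292).

```bash
python3 - <<'E'
from h import *
w=cam('wrist')
P=atz(w,(319,291),.0875); print(P, atz(w,(48,326),.0875))
goto([P[0]+.001,P[1],.0565],181.5)
for uv in [(505,265),(585,266)]: print(atz(w,uv,.039))
E
```

```text
[0.4489 0.1777 0.0875] [0.4754 0.0262 0.0875]
linear [-2.1, -0.04, 9.48] rotation [-0.0, -1.2, 0.5]
[0.4458 0.301  0.039 ]
[0.4446 0.3542 0.039 ]
```

```bash
python3 -m handwheel '[{"grip":5,"linear":[0,0,0],"rotation":[0,0,0]},{"grip":5,"linear":[0,0,0],"rotation":[0,0,0]}]'
python3 - <<'E'
from h import *
o,_=snap('wrist','w5')
print(o['eef_pos'])
E
```

```text
time_s: 5.15
eef_pos: [0.4399, 0.1785, 0.1557]
eef_rot: [-0.006, -0.017, 1.0, 0.0]
wrist_force: [-0.6, 1.3, 1.5]
opening: 0.588
[0.4399 0.1785 0.1557]
```

View pics/w5.png

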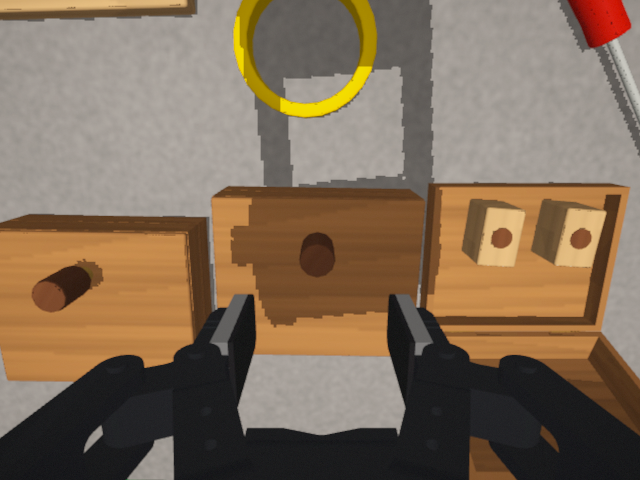

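```bash
python3 - <<'E'
from h import *
w=cam('wrist')
P=atz(w,(317,260),.0875); print(P, atz(w,(50,296),.0875))
goto([P[0]+.001,P[1],.0565],181.5)
for uv in [(501,238),(580,239)]: print(atz(w,uv,.039))
E
```

```text
[0.4421 0.1771 0.0875] [0.4685 0.0283 0.0875]
linear [-0.41, -0.15, 9.89] rotation [0.0, -0.7, 0.5]
[0.4388 0.2985 0.039 ]
[0.4377 0.3509 0.039 ]
```

```bash
python3 -m handwheel '[{"grip":5,"linear":[0,-0.15,4],"rotation":[0,0,0]},{"grip":5,"linear":[0,-0.15,8],"rotation":[0,0,0]},{"grip":5,"linear":[0,-0.15,10.1],"rotation":[0,0,0]},{"grip":5,"linear":[0,-0.15,10.1],"rotation":[0,0,0]},{"grip":0.5,"linear":[0,-0.15,10.1],"rotation":[0,0,0]},{"grip":0.5,"linear":[0,-0.15,10.1],"rotation":[0,0,0]},{"grip":0.5,"linear":[0,-0.15,10.1],"rotation":[0,0,0]},{"grip":0.5,"linear":[0,-0.15,10.1],"rotation":[0,0,0]},{"grip":0.5,"linear":[0,-0.15,10.1],"rotation":[0,0,0]},{"grip":0.5,"linear":[0,-0.15,10.1],"rotation":[0,0,0]}]'

```

```text
time_s: 6.03
eef_pos: [0.4383, 0.1762, 0.0544]
eef_rot: [-0.006, -0.018, 1.0, -0.001]
wrist_force: [2.3, -5.8, 0.9]
opening: 0.217
```

```bash
python3 -m handwheel '[{"grip":0.5,"linear":[-1.0,0,-1.3],"rotation":[0,0,0]},{"grip":0.5,"linear":[-2.3,0,-2.5],"rotation":[0,0,0]},{"grip":0.5,"linear":[-3.75,0,-3.4],"rotation":[0,0,0]},{"grip":0.5,"linear":[-5.2,0,-4.0],"rotation":[0,4.5,0]},{"grip":0.5,"linear":[-6.7,0,-4.4],"rotation":[0,9,0]},{"grip":0.5,"linear":[-8.25,0,-4.5],"rotation":[0,13.5,0]},{"grip":0.5,"linear":[-9.8,0,-4.3],"rotation":[0,18,0]},{"grip":0.5,"linear":[-11.3,0,-3.85],"rotation":[0,22.5,0]},{"grip":0.5,"linear":[-12.65,0,-3.1],"rotation":[0,27,0]},{"grip":0.5,"linear":[-13.85,0,-2.15],"rotation":[0,31.5,0]},{"grip":0.5,"linear":[-14.9,0,-1],"rotation":[0,36,0]},{"grip":0.5,"linear":[-15.4,0,-0.2],"rotation":[0,39,0]}]'
python3 -m handwheel '[{"grip":0.5,"linear":[0,0,0],"rotation":[0,0,0]},{"grip":5,"linear":[0,0,0],"rotation":[0,0,0]},{"grip":5,"linear":[0,0,0],"rotation":[0,0,0]},{"grip":5,"linear":[0,0,0],"rotation":[0,0,0]},{"grip":5,"linear":[0,0,-4],"rotation":[0,0,0]},{"grip":5,"linear":[0,0,-8],"rotation":[0,0,0]},{"grip":5,"linear":[0,0,-11],"rotation":[0,0,0]},{"grip":5,"linear":[0,0,-11],"rotation":[0,0,0]},{"grip":5,"linear":[0,0,-11],"rotation":[0,0,0]}]'
python3 - <<'E'
from h import *
goto([.4695,.027,.16],181)
snap('scene','s4'); 
E
```

```text
time_s: 7.03
eef_pos: [0.5938, 0.1789, 0.0538]
eef_rot: [-0.341, -0.015, 0.94, -0.007]
wrist_force: [5.2, -11.4, 6.3]
opening: 0.207
time_s: 7.78
eef_pos: [0.6621, 0.1851, 0.139]
eef_rot: [-0.339, -0.017, 0.941, -0.006]
wrist_force: [-0.5, 0.5, 0.1]
opening: 0.582
linear [16.6, -15.12, 11.0] rotation [-0.3, -39.6, 1.0]
```

View pics/s4.png

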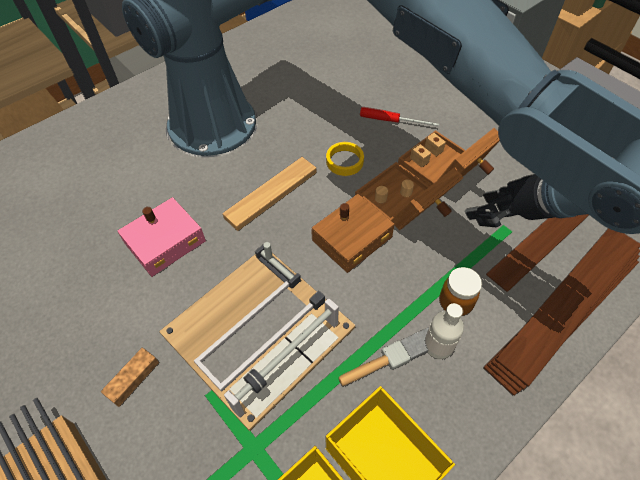

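```bash
python3 - <<'E'
from h import *
print(atz(cam('top'),(264,130),.08),atz(cam('scene'),(465,280),.08))
E
python3 -m handwheel '[{"grip":5,"linear":[3,-3,-3],"rotation":[0,-6,0]},{"grip":5,"linear":[5,-6,-4],"rotation":[0,-12,0]},{"grip":5,"linear":[6.5,-9,-3],"rotation":[0,-18,0]},{"grip":5,"linear":[9,-12,0],"rotation":[0,-24,0]},{"grip":5,"linear":[12,-15.1,5],"rotation":[0,-31,0]},{"grip":5,"linear":[16.6,-15.1,11],"rotation":[0,-39.4,1]},{"grip":5,"linear":[16.6,-15.1,11],"rotation":[0,-39.4,1]},{"grip":5,"linear":[16.6,-15.1,11],"rotation":[0,-39.4,1]},{"grip":5,"linear":[16.6,-15.1,11],"rotation":[0,-39.4,1]},{"grip":5,"linear":[16.6,-15.1,11],"rotation":[0,-39.4,1]},{"grip":5,"linear":[16.6,-15.1,11],"rotation":[0,-39.4,1]},{"grip":5,"linear":[16.6,-15.1,11],"rotation":[0,-39.4,1]}]'
python3 - <<'E'
from h import *
o,_=snap('wrist','w6')
print(o['eef_pos'])
E
```

```text
[0.7363 0.0752 0.08  ] [0.7412 0.0806 0.08  ]
time_s: 8.83
eef_pos: [0.4693, 0.0268, 0.1589]
eef_rot: [-0.004, -0.01, 1.0, -0.003]
wrist_force: [0.9, -0.1, 0.6]
opening: 0.585
[0.4693 0.0268 0.1589]
```

View pics/w6.png

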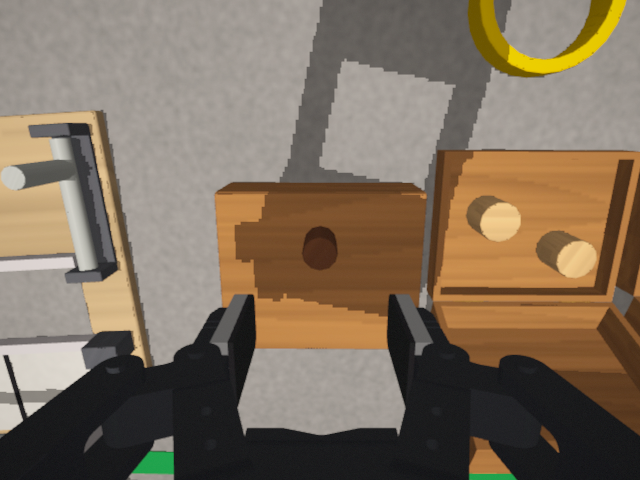

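```bash
python3 - <<'E'
from h import *
w=cam('wrist')
P=atz(w,(319.5,253),.0875); print(P)
goto([P[0]+.001,P[1],.0565],181)
import math
for th in [50,60,70,80,90,96]:
    f=max(0,(th-30))*0.4; t=math.radians(th); fr=math.radians(f)
    dx=-82*math.cos(t)+53*math.sin(t)+82; dz=82*math.sin(t)+53*math.cos(t)-53
    x=dx-19*math.sin(fr); z=dz-19*math.cos(fr)+19
    print(th,[round(-x/10,2),0,round(-z/10,2)],[0,round(f,1),0])
E
```

```text
[0.4688 0.0261 0.0875]
linear [-0.11, 0.0, 10.24] rotation [-0.4, -0.5, 0.1]
50 [-6.72, 0, -4.41] [0, 8.0, 0]
60 [-8.29, 0, -4.49] [0, 12.0, 0]
70 [-9.85, 0, -4.29] [0, 16.0, 0]
80 [-11.35, 0, -3.81] [0, 20.0, 0]
90 [-12.73, 0, -3.06] [0, 24.0, 0]
96 [-13.48, 0, -2.5] [0, 26.4, 0]
```

```bash
python3 -m handwheel '[{"grip":5,"linear":[0,0,4],"rotation":[0,0,0]},{"grip":5,"linear":[0,0,8],"rotation":[0,0,0]},{"grip":5,"linear":[0,0,10.1],"rotation":[0,0,0]},{"grip":5,"linear":[0,0,10.2],"rotation":[0,0,0]},{"grip":0.5,"linear":[0,0,10.2],"rotation":[0,0,0]},{"grip":0.5,"linear":[0,0,10.2],"rotation":[0,0,0]},{"grip":0.5,"linear":[0,0,10.2],"rotation":[0,0,0]},{"grip":0.5,"linear":[0,0,10.2],"rotation":[0,0,0]},{"grip":0.5,"linear":[0,0,10.2],"rotation":[0,0,0]},{"grip":0.5,"linear":[0,0,10.2],"rotation":[0,0,0]}]'
python3 -m handwheel '[{"grip":0.5,"linear":[-1.0,0,-1.3],"rotation":[0,0,0]},{"grip":0.5,"linear":[-2.3,0,-2.5],"rotation":[0,0,0]},{"grip":0.5,"linear":[-3.75,0,-3.4],"rotation":[0,0,0]},{"grip":0.5,"linear":[-5.2,0,-4.0],"rotation":[0,4,0]},{"grip":0.5,"linear":[-6.7,0,-4.4],"rotation":[0,8,0]},{"grip":0.5,"linear":[-8.3,0,-4.5],"rotation":[0,12,0]},{"grip":0.5,"linear":[-9.85,0,-4.3],"rotation":[0,16,0]},{"grip":0.5,"linear":[-11.35,0,-3.8],"rotation":[0,20,0]},{"grip":0.5,"linear":[-12.7,0,-3.1],"rotation":[0,24,0]},{"grip":0.5,"linear":[-13.5,0,-2.5],"rotation":[0,26.5,0]},{"grip":0.5,"linear":[-13.5,0,-2.5],"rotation":[0,26.5,0]},{"grip":0.5,"linear":[-13.5,0,-2.5],"rotation":[0,26.5,0]}]'
python3 - <<'E'
from h import *
snap('scene','s5',(280,80,600,320),2.5)
E
```

```text
time_s: 9.72
eef_pos: [0.4689, 0.0253, 0.0581]
eef_rot: [-0.003, -0.009, 1.0, -0.004]
wrist_force: [2.7, -3.2, 7.2]
opening: 0.213
time_s: 10.72
eef_pos: [0.6036, 0.0277, 0.0799]
eef_rot: [-0.234, -0.008, 0.972, -0.006]
wrist_force: [2.1, -4.5, 4.3]
opening: 0.21
```

View pics/s5.png

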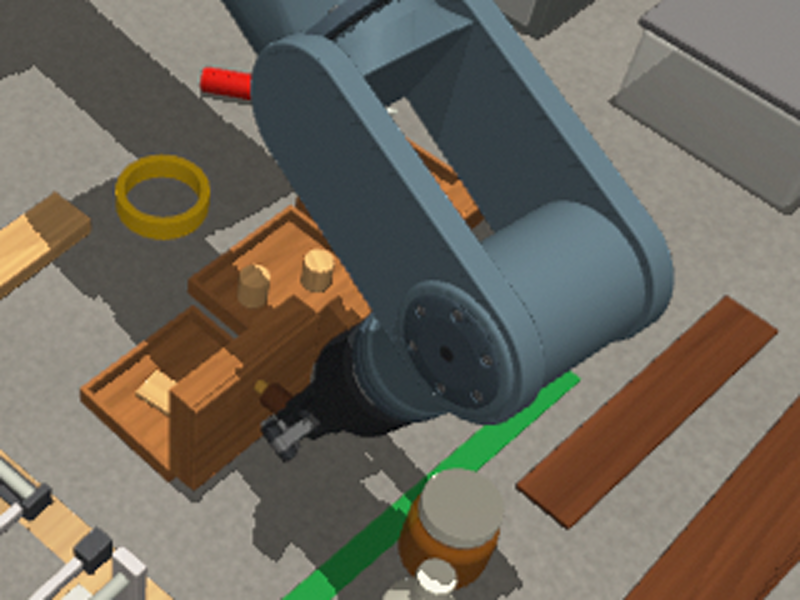

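```bash
python3 -m handwheel '[{"grip":5,"linear":[0,0,0],"rotation":[0,0,0]},{"grip":5,"linear":[0,0,0],"rotation":[0,0,0]},{"grip":5,"linear":[0,0,0],"rotation":[0,0,0]},{"grip":5,"linear":[0,0,-3],"rotation":[0,0,0]},{"grip":5,"linear":[0,0,-6],"rotation":[0,0,0]},{"grip":5,"linear":[2,0,-9],"rotation":[0,0,0]},{"grip":5,"linear":[4,0,-12],"rotation":[0,-6,0]},{"grip":5,"linear":[6,0,-13],"rotation":[0,-12,0]},{"grip":5,"linear":[6,0,-13],"rotation":[0,-12,0]},{"grip":5,"linear":[6,0,-13],"rotation":[0,-12,0]}]'
python3 - <<'E'
from h import *
goto([.445,.325,.16],181)
E
```

```text
time_s: 11.6
eef_pos: [0.6069, 0.0302, 0.226]
eef_rot: [-0.129, -0.009, 0.992, -0.004]
wrist_force: [-0.3, -0.4, -0.3]
opening: 0.589
linear [13.45, 29.82, 10.21] rotation [-0.4, -14.9, 0.1]
```

```bash
python3 -m handwheel '[{"grip":4.2,"linear":[4,2,0],"rotation":[0,-6,0]},{"grip":4.2,"linear":[8,4,2],"rotation":[0,-12,0]},{"grip":4.2,"linear":[12,7,4],"rotation":[0,-15,0]},{"grip":4.2,"linear":[13.4,29.8,10.2],"rotation":[0,-15,0]},{"grip":4.2,"linear":[13.4,29.8,10.2],"rotation":[0,-15,0]},{"grip":4.2,"linear":[13.4,29.8,10.2],"rotation":[0,-15,0]},{"grip":4.2,"linear":[13.4,29.8,10.2],"rotation":[0,-15,0]},{"grip":4.2,"linear":[13.4,29.8,10.2],"rotation":[0,-15,0]},{"grip":4.2,"linear":[13.4,29.8,10.2],"rotation":[0,-15,0]},{"grip":4.2,"linear":[13.4,29.8,10.2],"rotation":[0,-15,0]},{"grip":4.2,"linear":[13.4,29.8,10.2],"rotation":[0,-15,0]},{"grip":4.2,"linear":[13.4,29.8,10.2],"rotation":[0,-15,0]}]'
python3 -m handwheel '[{"grip":3.8,"linear":[0,0,0],"rotation":[0,0,0]},{"grip":3.8,"linear":[0,0,0],"rotation":[0,0,0]},{"grip":3.8,"linear":[0,0,0],"rotation":[0,0,0]}]'
python3 - <<'E'
from h import *
o,_=snap('wrist','w7'); print(o['eef_pos'])
E
```

```text
time_s: 12.6
eef_pos: [0.446, 0.3244, 0.1559]
eef_rot: [-0.002, -0.01, 1.0, -0.004]
wrist_force: [0.4, -0.4, 0.7]
opening: 0.491
time_s: 12.85
eef_pos: [0.4471, 0.3232, 0.1578]
eef_rot: [-0.001, -0.008, 1.0, -0.003]
wrist_force: [-0.2, 0.1, 0.3]
opening: 0.442
[0.4471 0.3232 0.1578]
```

View pics/w7.png

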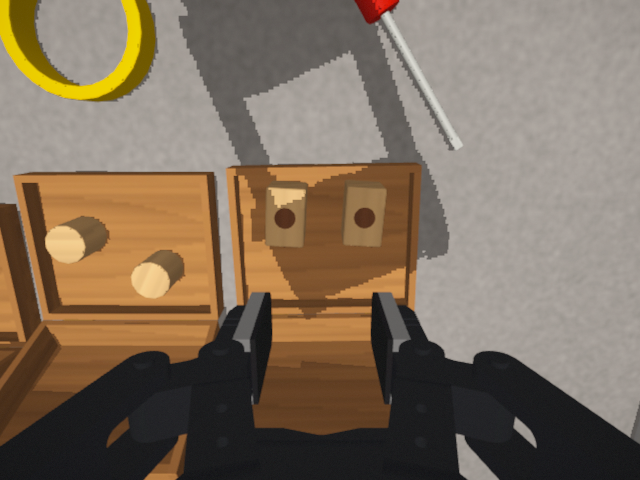

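```bash
python3 - <<'E'
from h import *
w=cam('wrist')
for cs in [[(267,187),(307,187),(303,247),(264,246)],[(347,186),(386,186),(384,247),(343,246)]]:
    P=np.array([atz(w,c,.039)[:2] for c in cs]); print(P.mean(0),np.linalg.norm(P[1]-P[0]),np.linalg.norm(P[2]-P[1]),np.linalg.norm(P[3]-P[0]),np.degrees(np.arctan2(*(P[3]-P[0])[::-1])),np.degrees(np.arctan2(*(P[2]-P[1])[::-1])))
print(atz(w,(285,218),.039),atz(w,(365,218),.039))
# earlier view cross check
w0=None
E
```

```text
[0.4381 0.2996] 0.025817468620570095 0.04063719936361189 0.03999331672856196 -4.0627606868278425 -3.3976545400376104
[0.4368 0.352 ] 0.025096671021901017 0.04111631760413806 0.0404856559190511 -1.8351406936831336 1.6262414716070732
[0.4385 0.2994 0.039 ] [0.4376 0.3521 0.039 ]
```

```bash
python3 - <<'E'
from h import *
print(status.get_obs()['eef_pos'])
goto([.4383,.2997,.06],177.5)
goto([.4383,.2997,.0205],177.5)
E
```

```text
[0.4471 0.3233 0.1578]
linear [0.9, -2.29, 9.8] rotation [-0.3, -0.1, 3.5]
linear [0.9, -2.26, 13.75] rotation [-0.3, -0.1, 3.5]
```

```bash
python3 -m handwheel '[{"grip":3.8,"linear":[0.9,-2.3,3],"rotation":[0,0,3.5]},{"grip":3.8,"linear":[0.9,-2.3,7],"rotation":[0,0,3.5]},{"grip":3.8,"linear":[0.9,-2.3,10],"rotation":[0,0,3.5]},{"grip":3.8,"linear":[0.9,-2.3,12],"rotation":[0,0,3.5]},{"grip":3.8,"linear":[0.9,-2.3,13.7],"rotation":[0,0,3.5]},{"grip":3.8,"linear":[0.9,-2.3,13.7],"rotation":[0,0,3.5]},{"grip":3.8,"linear":[0.9,-2.3,13.7],"rotation":[0,0,3.5]}]'
python3 - <<'E'
from h import *
o,_=snap('wrist','w8'); print(o['eef_pos'])
E
```

```text
time_s: 13.48
eef_pos: [0.4372, 0.2996, 0.0204]
eef_rot: [-0.002, 0.022, 1.0, -0.003]
wrist_force: [-0.0, 0.4, 0.4]
opening: 0.449
[0.4372 0.2996 0.0204]
```

View pics/w8.png

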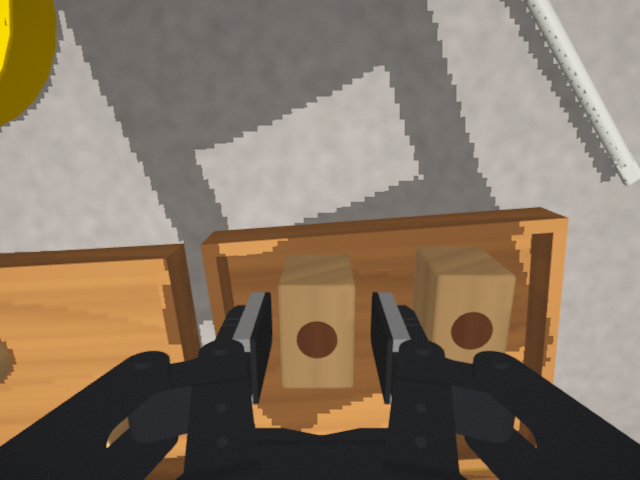

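The block stands centred between the pads at (317,330), so I'll close and lift.

```bash
python3 -m handwheel '[{"grip":1.5,"linear":[0,0,0],"rotation":[0,0,0]},{"grip":1.5,"linear":[0,0,0],"rotation":[0,0,0]},{"grip":1.5,"linear":[0,0,0],"rotation":[0,0,0]},{"grip":1.5,"linear":[0,0,0],"rotation":[0,0,0]},{"grip":1.5,"linear":[0,0,-3],"rotation":[0,0,0]},{"grip":1.5,"linear":[0,0,-6],"rotation":[0,0,0]},{"grip":1.5,"linear":[0,0,-9],"rotation":[0,0,0]},{"grip":1.5,"linear":[0,0,-10],"rotation":[0,0,0]},{"grip":1.5,"linear":[0,0,-10],"rotation":[0,0,0]}]'
python3 - <<'E'
from h import *
o=status.get_obs()
# jig pose fit from top+scene base/post points
t=cam('top');s=cam('scene')
tb=lambda u,v:(u/4.4+335,v/4.4+160)
sb=lambda u,v:(u/3+155,v/3+235)
pts=[((.100,.145,.012),(50,80),(600,272)),((.100,-.125,.012),(545,52),(285,582)),((-.160,-.125,.012),(600,524),(17,290)),((-.160,.145,.012),(86,563),None),((-.055,-.111,.024),(571,336),(121,378)),((.011,-.111,.024),(557,197),(196,464))]
def pose(x):
    M=R.from_euler('z',x[2]).as_matrix(); return lambda p:M@np.array(p)+np.array([x[0],x[1],0])
for which in ['top','scene','both']:
    def res(x):
        r=[]
        f=pose(x)
        for p,a,b in pts:
            if which!='scene': r+=list(proj(t,f(p))-tb(*a))
            if b and which!='top': r+=list(proj(s,f(p))-sb(*b))
        return r
    q=least_squares(res,[.56,-.26,.07]); print(which,q.x[:2],np.degrees(q.x[2]),np.abs(q.fun).max())
f=pose(q.x)
for y in [-.08,-.04,0]: print(y,f((-.022,y,0)))
print('mark y in jig'); 
yaw=np.degrees(q.x[2])
goto([.44,-.02,.16],180+yaw,o=o)
goto([*f((-.022,-.06,0))[:2],.13],180+yaw,o=o)
E
```

```text
time_s: 14.28
eef_pos: [0.44, 0.302, 0.1244]
eef_rot: [0.003, 0.021, 1.0, -0.002]
wrist_force: [1.4, 0.5, -0.2]
opening: 0.288
top [ 0.5618 -0.2662] 4.460618924422102 1.828365666077957
scene [ 0.5655 -0.2638] 4.686545023431851 2.9563608409354174
both [ 0.5637 -0.2647] 4.689588014905368 3.3340118653583204
-0.08 [ 0.5484 -0.3462  0.    ]
-0.04 [ 0.5451 -0.3064  0.    ]
0 [ 0.5418 -0.2665  0.    ]
mark y in jig
linear [-1.37, -32.18, -3.46] rotation [-0.2, 0.3, -7.1]
linear [-13.31, -62.33, -0.3] rotation [-0.2, 0.3, -7.1]
```

```bash
python3 -m handwheel '[{"grip":1.5,"linear":[1,-4,-3],"rotation":[0,0,0]},{"grip":1.5,"linear":[1,-8,-4],"rotation":[0,0,-2]},{"grip":1.5,"linear":[0,-12,-4],"rotation":[0,0,-4]},{"grip":1.5,"linear":[0,-16,-4],"rotation":[0,0,-6]},{"grip":1.5,"linear":[0,-20,-4],"rotation":[0,0,-7]},{"grip":1.5,"linear":[0,-24,-4],"rotation":[0,0,-7]},{"grip":1.5,"linear":[0,-28,-4],"rotation":[0,0,-7]},{"grip":1.5,"linear":[0,-32,-4],"rotation":[0,0,-7]},{"grip":1.5,"linear":[0,-36,-4],"rotation":[0,0,-7]},{"grip":1.5,"linear":[0,-40,-4],"rotation":[0,0,-7]},{"grip":1.5,"linear":[0,-44,-4],"rotation":[0,0,-7]},{"grip":1.5,"linear":[0,-46,-4],"rotation":[0,0,-7]}]'
python3 -m handwheel '[{"grip":1.5,"linear":[-3,-4,0],"rotation":[0,0,0]},{"grip":1.5,"linear":[-6,-6,0],"rotation":[0,0,0]},{"grip":1.5,"linear":[-9,-8,0],"rotation":[0,0,0]},{"grip":1.5,"linear":[-10.7,-10,0],"rotation":[0,0,0]},{"grip":1.5,"linear":[-10.7,-10,0],"rotation":[0,0,0]},{"grip":1.5,"linear":[-10.7,-10,0],"rotation":[0,0,0]},{"grip":1.5,"linear":[-10.7,-10,0],"rotation":[0,0,0]}]'
python3 - <<'E'
from h import *
o,_=snap('wrist','w9'); print(o['eef_pos'])
E
```

```text
time_s: 15.28
eef_pos: [0.4171, -0.1619, 0.1622]
eef_rot: [-0.002, -0.039, 0.999, -0.003]
wrist_force: [0.1, 0.5, -0.2]
opening: 0.289
time_s: 15.87
eef_pos: [0.5315, -0.2485, 0.1617]
eef_rot: [-0.002, -0.04, 0.999, -0.002]
wrist_force: [-0.3, -0.6, -0.3]
opening: 0.288
[ 0.5315 -0.2485  0.1617]
```

View pics/w9.png

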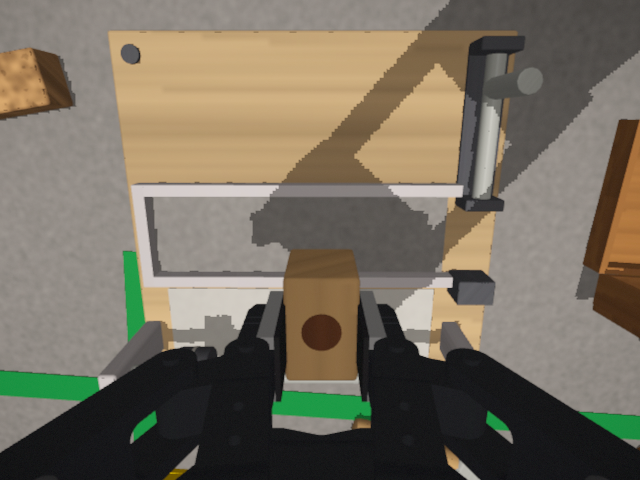

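```bash
python3 - <<'E'
from h import *
w=cam('wrist')
pts=[((-.055,-.111,.024),(134,185)),((-.160,-.125,.012),(109,32)),((.011,.114,.024),(453,287)),((-.055,.114,.024),(462,185)),((.011,-.111,.024),(143,287))]
def pose(x):
    M=R.from_euler('z',x[2]).as_matrix(); return lambda p:M@np.array(p)+np.array([x[0],x[1],0])
def res(x):
    f=pose(x); return np.concatenate([proj(w,f(p))-np.array(a) for p,a in pts])
q=least_squares(res,[.56,-.26,.07]); print(q.x[:2],np.degrees(q.x[2]),q.fun.round(1))
f=pose(q.x); yaw=np.degrees(q.x[2])
for y in (-.06,-.01,.04): print(y,f((-.022,y,0)))
np.save('jig.npy',q.x)
goto([*f((-.022,-.06,0))[:2],.06],180+yaw)
goto([*f((-.022,-.06,0))[:2],.029],180+yaw)
E
```

```text
[ 0.5646 -0.2628] 4.39313997171205 [ 3.1  6.5 -4.7 -3.1 -1.2 -5.6 -1.5  7.8  4.9 -7. ]
-0.06 [ 0.5473 -0.3243  0.    ]
-0.01 [ 0.5434 -0.2744  0.    ]
0.04 [ 0.5396 -0.2246  0.    ]
linear [-1.0, -7.67, 10.26] rotation [-0.2, -0.2, 0.2]
linear [-1.02, -7.65, 13.36] rotation [-0.2, -0.2, 0.2]
```

```bash
python3 -m handwheel '[{"grip":1.5,"linear":[-1,-4,2],"rotation":[0,0,0]},{"grip":1.5,"linear":[-1,-7.6,5],"rotation":[0,0,0]},{"grip":1.5,"linear":[-1,-7.6,8],"rotation":[0,0,0]},{"grip":1.5,"linear":[-1,-7.6,11],"rotation":[0,0,0]},{"grip":1.5,"linear":[-1,-7.6,13.3],"rotation":[0,0,0]},{"grip":1.5,"linear":[-1,-7.6,13.3],"rotation":[0,0,0]},{"grip":1.5,"linear":[-1,-7.6,13.3],"rotation":[0,0,0]}]'
python3 - <<'E'
from h import *
o,_=snap('wrist','w10'); print(o['eef_pos'])
E
```

```text
time_s: 16.5
eef_pos: [0.5474, -0.3239, 0.0301]
eef_rot: [-0.002, -0.04, 0.999, -0.002]
wrist_force: [-0.3, 0.5, -0.7]
opening: 0.289
[ 0.5474 -0.3239  0.0301]
```

View pics/w10.png

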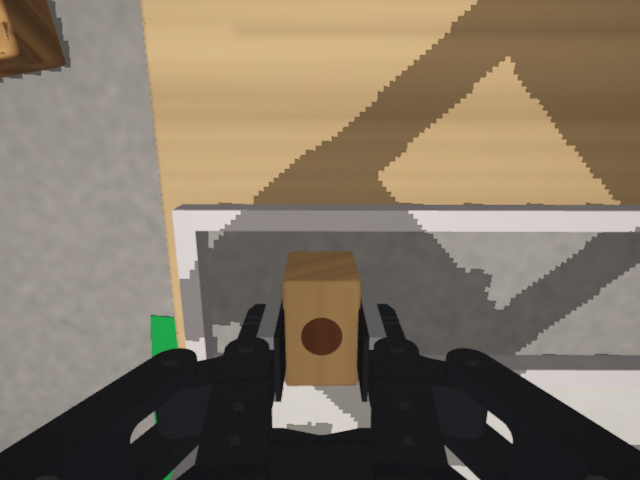

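```bash
python3 -m handwheel '[{"grip":1.5,"linear":[0,0,0.2],"rotation":[0,0,0]},{"grip":1.5,"linear":[0,0,0.2],"rotation":[0,0,0]},{"grip":3.8,"linear":[0,0,0.2],"rotation":[0,0,0]},{"grip":3.8,"linear":[0,0,0.2],"rotation":[0,0,0]},{"grip":3.8,"linear":[0,0,0.2],"rotation":[0,0,0]},{"grip":3.8,"linear":[0,0,-4],"rotation":[0,0,0]},{"grip":3.8,"linear":[0,0,-8],"rotation":[0,0,0]},{"grip":3.8,"linear":[0,0,-12],"rotation":[0,0,0]},{"grip":3.8,"linear":[0,0,-12],"rotation":[0,0,0]},{"grip":3.8,"linear":[0,0,-12],"rotation":[0,0,0]}]'
python3 - <<'E'
from h import *
o,_=snap('wrist','w11'); print(o['eef_pos'])
E
```

```text
time_s: 17.38
eef_pos: [0.5508, -0.3262, 0.1553]
eef_rot: [0.002, -0.04, 0.999, -0.006]
wrist_force: [-0.2, 0.3, -0.7]
opening: 0.445
[ 0.5508 -0.3262  0.1553]
```

View pics/w11.png

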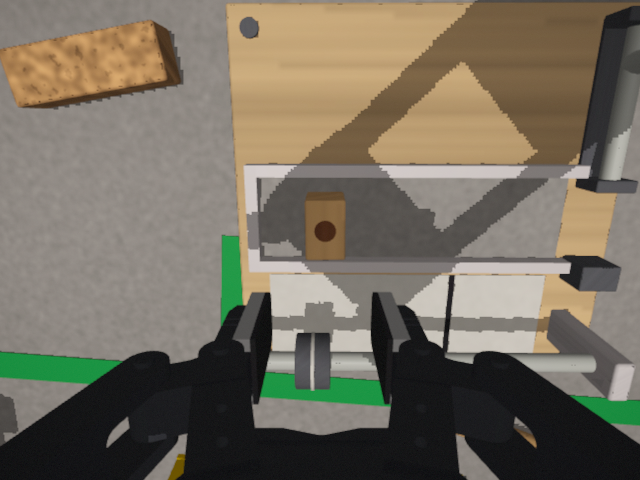

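```bash
python3 - <<'E'
from h import *
w=cam('wrist'); x=np.load('jig.npy')
P=atz(w,(325,228),.046); print('block1',P); c,s=np.cos(x[2]),np.sin(x[2]); d=P[:2]-x[:2]; print('in jig',c*d[0]+s*d[1],-s*d[0]+c*d[1])
goto([.43,-.15,.155],180); goto([.4372,.3517,.13],180)
E
```

```text
block1 [ 0.544  -0.3231  0.046 ]
in jig -0.025146279252958724 -0.05855815112202031
linear [10.51, 18.4, -0.39] rotation [-0.4, 0.0, 4.6]
linear [5.78, 68.37, 1.73] rotation [-0.4, 0.0, 4.6]
```

```bash
python3 -m handwheel '[{"grip":3.8,"linear":[3,2,0],"rotation":[0,0,0]},{"grip":3.8,"linear":[6,5,0],"rotation":[0,0,0]},{"grip":3.8,"linear":[9,8,0],"rotation":[0,0,0]},{"grip":3.8,"linear":[11.5,11,0],"rotation":[0,0,0]},{"grip":3.8,"linear":[12.4,15,0],"rotation":[0,0,2]},{"grip":3.8,"linear":[12.1,19,0],"rotation":[0,0,4.6]},{"grip":3.8,"linear":[11.7,23,0],"rotation":[0,0,4.6]},{"grip":3.8,"linear":[11.4,27,0],"rotation":[0,0,4.6]},{"grip":3.8,"linear":[11.1,31,0],"rotation":[0,0,4.6]},{"grip":3.8,"linear":[10.7,35,0],"rotation":[0,0,4.6]},{"grip":3.8,"linear":[10.3,39,0],"rotation":[0,0,4.6]},{"grip":3.8,"linear":[10,43,0],"rotation":[0,0,4.6]}]'
python3 - <<'E'
from h import *
goto([.4372,.3517,.13],180)
E
```

```text
time_s: 18.43
eef_pos: [0.4132, 0.098, 0.1474]
eef_rot: [-0.002, 0.0, 1.0, -0.003]
wrist_force: [1.8, 0.4, -0.8]
opening: 0.447
linear [-2.39, 25.38, 1.58] rotation [-0.3, -0.3, -0.0]
```

```bash
python3 -m handwheel '[{"grip":3.8,"linear":[0,4,0],"rotation":[0,0,0]},{"grip":3.8,"linear":[-0.5,8,0.5],"rotation":[0,0,0]},{"grip":3.8,"linear":[-1,12,1],"rotation":[0,0,0]},{"grip":3.8,"linear":[-1.5,16,1],"rotation":[0,0,0]},{"grip":3.8,"linear":[-2,20,1],"rotation":[0,0,0]},{"grip":3.8,"linear":[-2,24,1],"rotation":[0,0,0]},{"grip":3.8,"linear":[-2,25.4,1],"rotation":[0,0,0]},{"grip":3.8,"linear":[-2,25.4,1],"rotation":[0,0,0]},{"grip":3.8,"linear":[-2,25.4,1],"rotation":[0,0,0]},{"grip":3.8,"linear":[-2,25.4,1],"rotation":[0,0,0]}]'
python3 - <<'E'
from h import *
o,_=snap('wrist','w12'); print(o['eef_pos'])
E
```

```text
time_s: 19.27
eef_pos: [0.4341, 0.3484, 0.136]
eef_rot: [-0.002, 0.0, 1.0, -0.004]
wrist_force: [0.1, -0.3, -0.3]
opening: 0.444
[0.4341 0.3484 0.136 ]
```

View pics/w12.png

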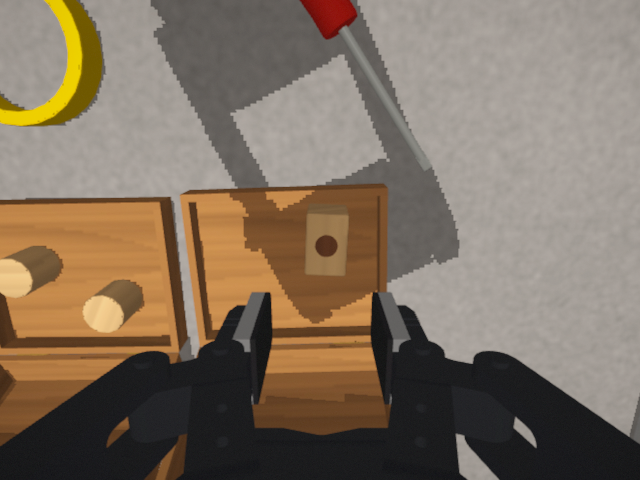

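```bash
python3 - <<'E'
from h import *
w=cam('wrist')
cs=[(308,214),(349,215),(346,276),(305,274)]
P=np.array([atz(w,c,.039)[:2] for c in cs]); print(P.mean(0),np.linalg.norm(P[1]-P[0]),np.linalg.norm(P[2]-P[1]),np.degrees(np.arctan2(*(P[3]-P[0])[::-1])),np.degrees(np.arctan2(*(P[2]-P[1])[::-1])))
c=P.mean(0); print(atz(w,(326,246),.039))
goto([*c,.0205],178.5)
E
```

```text
[0.4377 0.352 ] 0.02474832384201636 0.0393465199243449 -3.41501134648238 -1.7715816995553422
[0.4381 0.3514 0.039 ]
linear [-0.35, 0.45, 11.59] rotation [-0.4, -0.2, 1.4]
```

```bash
python3 -m handwheel '[{"grip":3.8,"linear":[-0.35,0.35,3],"rotation":[0,0,1.5]},{"grip":3.8,"linear":[-0.35,0.35,6.5],"rotation":[0,0,1.5]},{"grip":3.8,"linear":[-0.35,0.35,9.5],"rotation":[0,0,1.5]},{"grip":3.8,"linear":[-0.35,0.35,11.5],"rotation":[0,0,1.5]},{"grip":3.8,"linear":[-0.35,0.35,11.5],"rotation":[0,0,1.5]},{"grip":3.8,"linear":[-0.35,0.35,11.5],"rotation":[0,0,1.5]},{"grip":1.5,"linear":[-0.35,0.35,11.5],"rotation":[0,0,1.5]},{"grip":1.5,"linear":[-0.35,0.35,11.5],"rotation":[0,0,1.5]},{"grip":1.5,"linear":[-0.35,0.35,11.5],"rotation":[0,0,1.5]},{"grip":1.5,"linear":[-0.35,0.35,11.5],"rotation":[0,0,1.5]},{"grip":1.5,"linear":[-0.35,0.35,11.5],"rotation":[0,0,1.5]}]'
python3 -m handwheel '[{"grip":1.5,"linear":[0,0,-3],"rotation":[0,0,0]},{"grip":1.5,"linear":[0,0,-6],"rotation":[0,0,0]},{"grip":1.5,"linear":[0,-2,-9],"rotation":[0,0,0]},{"grip":1.5,"linear":[1,-5,-12],"rotation":[0,0,0]},{"grip":1.5,"linear":[1,-9,-14],"rotation":[0,0,-2]},{"grip":1.5,"linear":[1,-13,-14],"rotation":[0,0,-4]},{"grip":1.5,"linear":[1,-17,-14],"rotation":[0,0,-6]},{"grip":1.5,"linear":[1,-21,-14],"rotation":[0,0,-6]},{"grip":1.5,"linear":[1,-25,-14],"rotation":[0,0,-6]},{"grip":1.5,"linear":[1,-29,-14],"rotation":[0,0,-6]},{"grip":1.5,"linear":[1,-33,-14],"rotation":[0,0,-6]},{"grip":1.5,"linear":[1,-37,-14],"rotation":[0,0,-6]}]'
python3 - <<'E'
from h import *
goto([.43,-.16,.155],184.4); goto([.543,-.2644,.14],184.4)
E
```

```text
time_s: 20.23
eef_pos: [0.4397, 0.3533, 0.0242]
eef_rot: [0.001, 0.013, 1.0, -0.002]
wrist_force: [-0.8, -0.5, 6.7]
opening: 0.288
time_s: 21.23
eef_pos: [0.4184, -0.0176, 0.1653]
eef_rot: [-0.0, -0.039, 0.999, -0.003]
wrist_force: [2.1, -0.8, -0.7]
opening: 0.284
linear [-0.04, -14.28, 1.12] rotation [-0.4, -0.0, 0.1]
linear [-10.48, -25.56, 2.68] rotation [-0.4, -0.0, 0.1]
```

```bash
python3 -m handwheel '[{"grip":1.5,"linear":[0,-4,0],"rotation":[0,0,0]},{"grip":1.5,"linear":[0,-8,0],"rotation":[0,0,0]},{"grip":1.5,"linear":[-1,-12,0],"rotation":[0,0,0]},{"grip":1.5,"linear":[-3,-15,0],"rotation":[0,0,0]},{"grip":1.5,"linear":[-6,-18,0],"rotation":[0,0,0]},{"grip":1.5,"linear":[-9,-21,0],"rotation":[0,0,0]},{"grip":1.5,"linear":[-10.7,-24,1],"rotation":[0,0,0]},{"grip":1.5,"linear":[-10.7,-25.5,2],"rotation":[0,0,0]},{"grip":1.5,"linear":[-10.7,-25.5,2],"rotation":[0,0,0]},{"grip":1.5,"linear":[-10.7,-25.5,2],"rotation":[0,0,0]},{"grip":1.5,"linear":[-10.7,-25.5,2],"rotation":[0,0,0]}]'
python3 - <<'E'
from h import *
o,_=snap('wrist','w13'); print(o['eef_pos'])
goto([.544,-.2644,.031],184.4)
E
```

```text
time_s: 22.15
eef_pos: [0.5449, -0.2611, 0.146]
eef_rot: [-0.001, -0.039, 0.999, -0.003]
wrist_force: [-0.1, -0.6, -0.2]
opening: 0.285
[ 0.5449 -0.2611  0.146 ]
linear [0.12, -0.27, 11.55] rotation [-0.3, -0.1, 0.1]
```

View pics/w13.png

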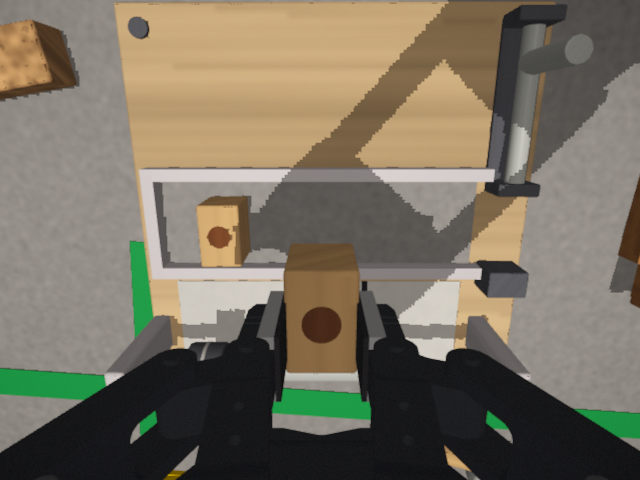

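```bash
python3 -m handwheel '[{"grip":1.5,"linear":[0,-0.1,3],"rotation":[0,0,0]},{"grip":1.5,"linear":[0,-0.1,6],"rotation":[0,0,0]},{"grip":1.5,"linear":[0,-0.1,9],"rotation":[0,0,0]},{"grip":1.5,"linear":[0,-0.1,11],"rotation":[0,0,0]},{"grip":1.5,"linear":[0,-0.1,11.3],"rotation":[0,0,0]},{"grip":1.5,"linear":[0,-0.1,11.6],"rotation":[0,0,0]},{"grip":1.5,"linear":[0,-0.1,11.6],"rotation":[0,0,0]},{"grip":3.8,"linear":[0,-0.1,11.6],"rotation":[0,0,0]},{"grip":3.8,"linear":[0,-0.1,11.6],"rotation":[0,0,0]},{"grip":3.8,"linear":[0,-0.1,11.6],"rotation":[0,0,0]},{"grip":3.8,"linear":[0,-0.1,10],"rotation":[0,0,0]},{"grip":3.8,"linear":[0,-0.1,6],"rotation":[0,0,0]}]'
python3 -m handwheel '[{"grip":3.8,"linear":[0,0,-4],"rotation":[0,0,0]},{"grip":3.8,"linear":[0,0,-8],"rotation":[0,0,0]},{"grip":1,"linear":[0,0,-8],"rotation":[0,0,0]},{"grip":1,"linear":[0,0,-8],"rotation":[0,0,0]},{"grip":1,"linear":[0,0,-8],"rotation":[0,0,0]}]'
python3 - <<'E'
from h import *
o,_=snap('wrist','w14'); print(o['eef_pos'])
E
```

```text
time_s: 23.2
eef_pos: [0.5416, -0.2608, 0.0813]
eef_rot: [-0.005, -0.039, 0.999, 0.0]
wrist_force: [0.4, 0.7, -0.6]
opening: 0.443
time_s: 23.62
eef_pos: [0.5453, -0.2628, 0.1661]
eef_rot: [-0.001, -0.039, 0.999, -0.003]
wrist_force: [-0.4, -0.7, -0.3]
opening: 0.124
[ 0.5453 -0.2628  0.1661]
```

View pics/w14.png

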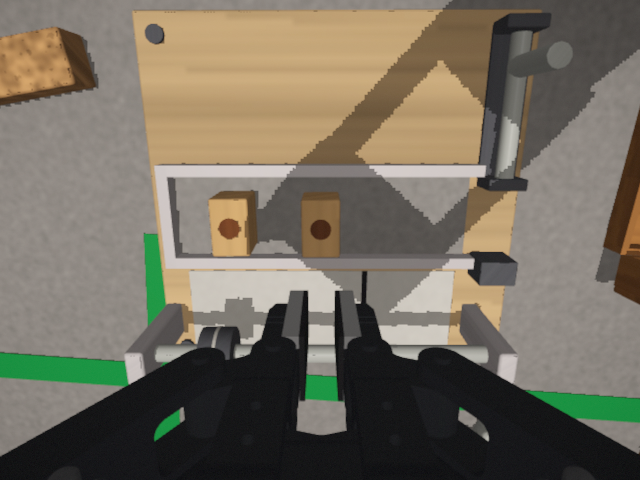

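```bash
python3 - <<'E'
from h import *
w=cam('wrist'); x=np.load('jig.npy'); c,s=np.cos(x[2]),np.sin(x[2])
def J(P): d=P[:2]-x[:2]; return np.array([c*d[0]+s*d[1],-s*d[0]+c*d[1]])
def W(j): return np.array([c*j[0]-s*j[1]+x[0],s*j[0]+c*j[1]+x[1]])
K=atz(w,(560,54),.076); print('knob',K,J(K)); K2=np.array([.4317,-.1472]); print('tri',J(K2))
for uv in [(229,230),(320,230)]: print('blk',J(atz(w,uv,.046)))
A=(K[:2]+K2)/2; j=J(A)
st=W(j+[-.040,0]); print(A,st)
goto([*st,.17],184.4); goto([*st,.045],184.4)
E
```

```text
knob [ 0.4312 -0.1458  0.076 ] [-0.124   0.1268]
tri [-0.1236  0.1254]
blk [-0.0207 -0.0591]
blk [-0.0209  0.0014]
[ 0.4314 -0.1465] [ 0.3916 -0.1496]
linear [14.38, 12.43, -0.53] rotation [-0.3, -0.2, 0.1]
linear [14.34, 12.49, 11.97] rotation [-0.3, -0.2, 0.1]
```

```bash
python3 -m handwheel '[{"grip":0,"linear":[4,4,0],"rotation":[0,0,0]},{"grip":0,"linear":[8,8,0],"rotation":[0,0,0]},{"grip":0,"linear":[12,11,0],"rotation":[0,0,0]},{"grip":0,"linear":[14.4,12.5,0],"rotation":[0,0,0]},{"grip":0,"linear":[14.4,12.5,3],"rotation":[0,0,0]},{"grip":0,"linear":[14.4,12.5,7],"rotation":[0,0,0]},{"grip":0,"linear":[14.4,12.5,10],"rotation":[0,0,0]},{"grip":0,"linear":[14.4,12.5,12],"rotation":[0,0,0]},{"grip":0,"linear":[14.4,12.5,12],"rotation":[0,0,0]},{"grip":0,"linear":[14.4,12.5,12],"rotation":[0,0,0]}]'
python3 - <<'E'
from h import *
o,_=snap('wrist','w15'); print(o['eef_pos'])
E
```

```text
time_s: 24.5
eef_pos: [0.3901, -0.1489, 0.0438]
eef_rot: [-0.003, -0.039, 0.999, -0.001]
wrist_force: [-0.0, -0.3, 0.5]
opening: -0.001
[ 0.3901 -0.1489  0.0438]
```

View pics/w15.png

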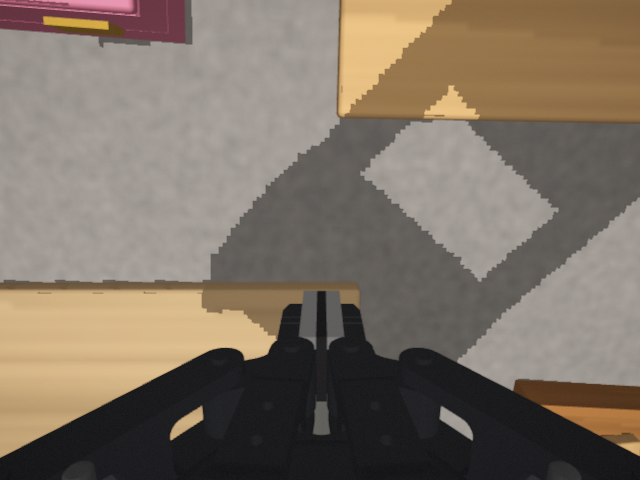

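```bash
python3 -m handwheel '[{"grip":0,"linear":[-1.5,0,0],"rotation":[0,0,0]},{"grip":0,"linear":[-3,0,0],"rotation":[0,0,0]},{"grip":0,"linear":[-4,0,0],"rotation":[0,0,0]},{"grip":0,"linear":[-5,0,0],"rotation":[0,0,0]},{"grip":0,"linear":[-6,0,0],"rotation":[0,0,0]},{"grip":0,"linear":[-7,0,0],"rotation":[0,0,0]},{"grip":0,"linear":[-8,0,0],"rotation":[0,0,0]},{"grip":0,"linear":[-8.8,0,0],"rotation":[0,0,0]},{"grip":0,"linear":[-9.1,0,0],"rotation":[0,0,0]},{"grip":0,"linear":[-9.1,0,0],"rotation":[0,0,0]},{"grip":0,"linear":[-9.1,0,0],"rotation":[0,0,0]}]'
python3 -m handwheel '[{"grip":0,"linear":[-0.3,0,0],"rotation":[0,0,0]},{"grip":0,"linear":[-0.3,0,0],"rotation":[0,0,0]},{"grip":0,"linear":[-0.5,0,0],"rotation":[0,0,0]},{"grip":0,"linear":[-0.5,0,0],"rotation":[0,0,0]}]'
python3 - <<'E'
from h import *
snap('scene','s6',(150,220,390,400),3)
E
```

```text
time_s: 25.47
eef_pos: [0.4744, -0.1426, 0.0434]
eef_rot: [-0.011, -0.04, 0.999, -0.001]
wrist_force: [-34.4, -8.1, 20.0]
opening: 0.0
time_s: 25.8
eef_pos: [0.4746, -0.1424, 0.0434]
eef_rot: [-0.016, -0.041, 0.999, -0.001]
wrist_force: [-56.7, -11.6, 38.6]
opening: -0.001
```

View pics/s6.png

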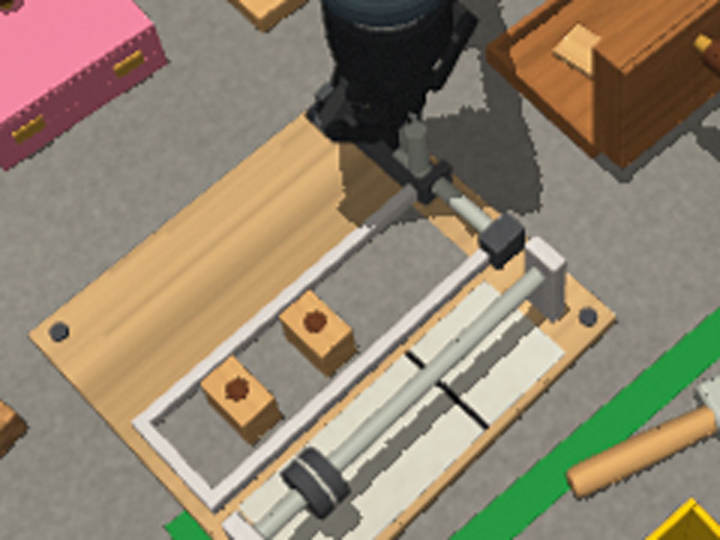

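```bash
python3 -m handwheel '[{"grip":0,"linear":[2,0,0],"rotation":[0,0,0]},{"grip":0,"linear":[4,0,0],"rotation":[0,0,0]},{"grip":0,"linear":[5,0,-4],"rotation":[0,0,0]},{"grip":0,"linear":[1,-2,-8],"rotation":[0,0,0]},{"grip":0,"linear":[-3,-4,-11],"rotation":[0,0,0]},{"grip":0,"linear":[-5,-6,-11],"rotation":[0,0,0]},{"grip":0,"linear":[-7,-6,-11],"rotation":[0,0,0]},{"grip":0,"linear":[-7,-6,-11],"rotation":[0,0,0]},{"grip":0,"linear":[-7,-6,-11],"rotation":[0,0,0]},{"grip":0,"linear":[-7,-6,-11],"rotation":[0,0,0]}]'
python3 - <<'E'
from h import *
o,_=snap('wrist','w16'); print(o['eef_pos'])
snap('scene','s7',(150,220,390,400),3)
E
```

```text
time_s: 26.68
eef_pos: [0.5617, -0.1957, 0.1544]
eef_rot: [-0.002, -0.039, 0.999, -0.002]
wrist_force: [-0.4, 0.5, -0.2]
opening: -0.001
[ 0.5617 -0.1957  0.1544]
```

View pics/w16.png

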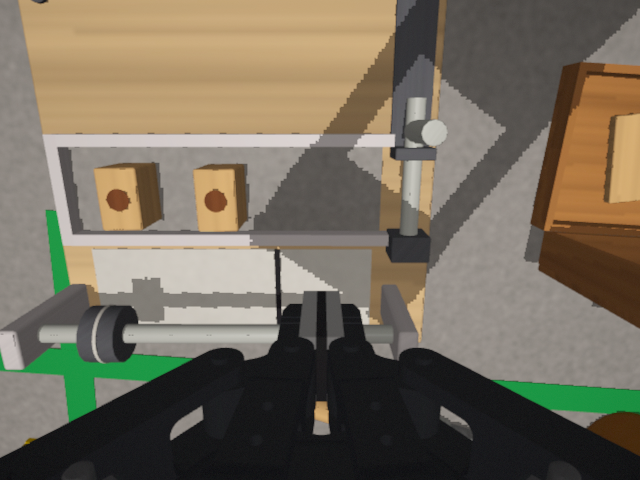

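View pics/s7.png

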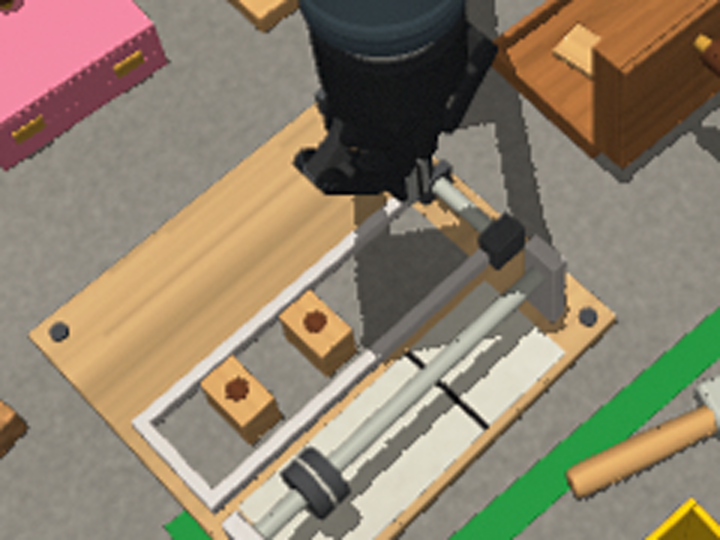

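```bash
python3 - <<'E'
from h import *
w=cam('wrist'); x=np.load('jig.npy'); c,s=np.cos(x[2]),np.sin(x[2])
def J(P): d=P[:2]-x[:2]; return np.array([c*d[0]+s*d[1],-s*d[0]+c*d[1]])
print(J(atz(w,(433.5,131.5),.076)))
for uv in [(118,200),(216,201)]: print('blk',J(atz(w,uv,.046)))
# collar & mark : mark at z .012, collar line top at z .083
print('mark',J(atz(w,(278,250),.012)),J(atz(w,(279,320),.012)),'collar',J(atz(w,(98,307),.077)),'collar bot', J(atz(w,(96,358),.077)))
print('postR',J(atz(w,(9,340),.087)),'postL',J(atz(w,(402,340),.087)))
E
```

```text
[-0.0637  0.1266]
blk [-0.0213 -0.0598]
blk [-0.0208  0.0017]
mark [0.022  0.0357] [0.0788 0.0349] collar [ 0.0372 -0.0646] collar bot [ 0.0716 -0.071 ]
postR [ 0.0536 -0.1135] postL [0.0526 0.1145]
```

```bash
python3 - <<'E'
from h import *
w=cam('wrist'); x=np.load('jig.npy'); c,s=np.cos(x[2]),np.sin(x[2])
def W(j): return np.array([c*j[0]-s*j[1]+x[0],s*j[0]+c*j[1]+x[1]])
for y in (-.06,-.065,-.07,-.075): print(y,proj(w,[*W((.062,y)),.083]),proj(w,[*W((.044,y)),.065]))
print('post tops', proj(w,[*W((.062,-.117)),.087]),proj(w,[*W((.062,.117)),.087]))
T=W((.062,-.068)); print(T)
goto([*T,.16],94.4)
E
```

```text
-0.06 [106.5521 349.5132] [117.1227 308.5814]
-0.065 [ 98.1743 349.4824] [109.1502 308.5553]
-0.07 [ 89.7979 349.4515] [101.179  308.5292]
-0.075 [ 81.4229 349.4207] [ 93.2091 308.5031]
post tops [  6.0997 352.817 ] [405.3418 354.3019]
[ 0.6316 -0.3258]
linear [-6.02, -13.54, -0.51] rotation [-0.4, 0.0, 90.1]
```

```bash
python3 -m handwheel '[{"grip":6.5,"linear":[0,0,-1],"rotation":[0,0,7]},{"grip":6.5,"linear":[-1,-1,-1],"rotation":[0,0,14]},{"grip":6.5,"linear":[-2,-3,-1],"rotation":[0,0,21]},{"grip":6.5,"linear":[-3,-5,-1],"rotation":[0,0,28]},{"grip":6.5,"linear":[-4,-7,-1],"rotation":[0,0,35]},{"grip":6.5,"linear":[-5,-9,-1],"rotation":[0,0,42]},{"grip":6.5,"linear":[-6,-11,-1],"rotation":[0,0,49]},{"grip":6.5,"linear":[-6,-13,-1],"rotation":[0,0,56]},{"grip":6.5,"linear":[-6,-13.5,-1],"rotation":[0,0,63]},{"grip":6.5,"linear":[-6,-13.5,-1],"rotation":[0,0,70]},{"grip":6.5,"linear":[-6,-13.5,-1],"rotation":[0,0,77]},{"grip":6.5,"linear":[-6,-13.5,-1],"rotation":[0,0,84]}]'
python3 -m handwheel '[{"grip":6.5,"linear":[0,0,0],"rotation":[0,0,6]},{"grip":6.5,"linear":[0,0,0],"rotation":[0,0,6]},{"grip":6.5,"linear":[0,0,0],"rotation":[0,0,6]}]'
python3 - <<'E'
from h import *
o,_=snap('wrist','w17'); print(o['eef_pos'])
snap('scene','s8',(150,220,390,400),3)
E
```

```text
time_s: 27.78
eef_pos: [0.6315, -0.326, 0.1655]
eef_rot: [0.001, 0.642, 0.767, -0.003]
wrist_force: [0.4, -0.4, -0.0]
opening: 0.761
time_s: 28.03
eef_pos: [0.6319, -0.3258, 0.1659]
eef_rot: [0.001, 0.678, 0.735, -0.003]
wrist_force: [0.2, 0.5, 0.3]
opening: 0.758
[ 0.6319 -0.3258  0.1659]
```

View pics/w17.png

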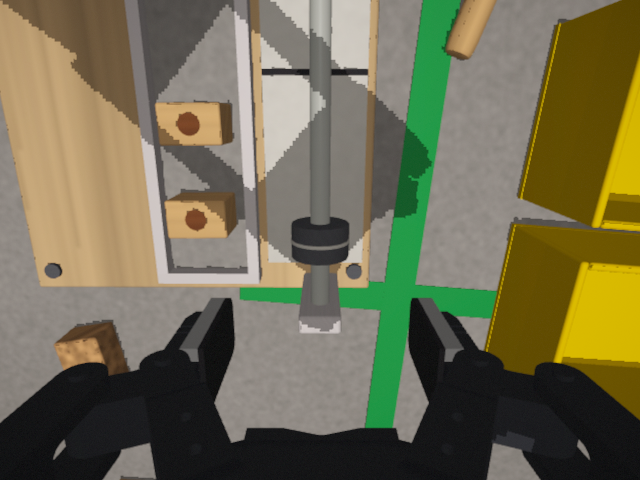

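View pics/s8.png

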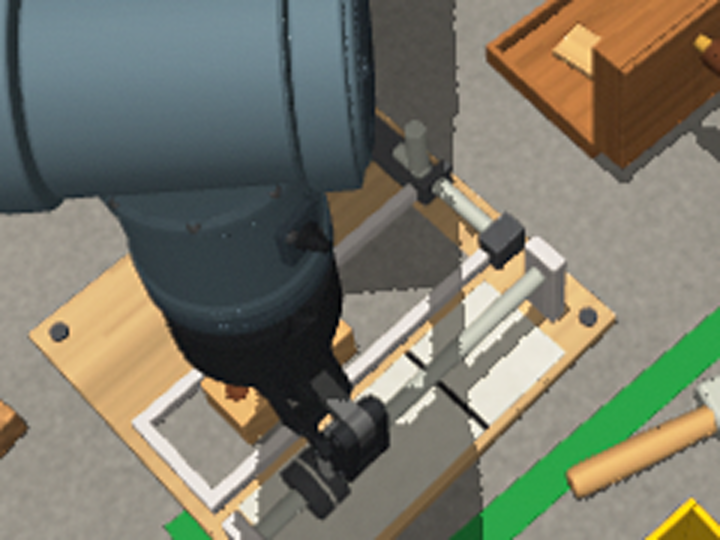

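```bash
python3 - <<'E'
from h import *
w=cam('wrist'); x=np.load('jig.npy'); c,s=np.cos(x[2]),np.sin(x[2]); S=cam('scene')
def J(P): d=P[:2]-x[:2]; return np.array([c*d[0]+s*d[1],-s*d[0]+c*d[1]])
def W(j): return np.array([c*j[0]-s*j[1]+x[0],s*j[0]+c*j[1]+x[1]])
print('knob scene now',J(atz(S,(288.3,262.3),.076)),'initial scene',J(atz(S,(336/3+155,30/3+235),.076)))
for v in [(315,72),(368,71),(262,71)]: print('mark',J(atz(w,v,.012)))
print('collar top line',J(atz(w,(320,248),.083)))
print('bolt end home check keeper: ')
T=W((.062,-.0665)); 
o=status.get_obs(); print(rot(o['eef_rot']).as_matrix().round(3))
for z in (.10,.046): goto([*atz(w,(320,248),.083)[:2],z],94.4)
E
```

```text
knob scene now [-0.0637  0.1271] initial scene [-0.1226  0.1253]
mark [0.0584 0.0343]
mark [0.0943 0.0351]
mark [0.0226 0.0348]
collar top line [ 0.0625 -0.0679]
bolt end home check keeper: 
[[-0.081  0.997 -0.002]
 [ 0.997  0.081 -0.006]
 [-0.006 -0.002 -1.   ]]
linear [0.07, 0.01, 6.6] rotation [-0.1, 0.3, 0.2]
linear [0.1, 0.02, 12.0] rotation [-0.1, 0.3, 0.2]
```

```bash
python3 -m handwheel '[{"grip":6.5,"linear":[0,0,4],"rotation":[0,0,0]},{"grip":6.5,"linear":[0,0,8],"rotation":[0,0,0]},{"grip":6.5,"linear":[0,0,11],"rotation":[0,0,0]},{"grip":6.5,"linear":[0,0,12],"rotation":[0,0,0]},{"grip":6.5,"linear":[0,0,12],"rotation":[0,0,0]},{"grip":2.5,"linear":[0,0,12],"rotation":[0,0,0]},{"grip":2.5,"linear":[0,0,12],"rotation":[0,0,0]},{"grip":2.5,"linear":[0,0,12],"rotation":[0,0,0]},{"grip":2.5,"linear":[0,0,12],"rotation":[0,0,0]},{"grip":2.5,"linear":[0,0,12],"rotation":[0,0,0]},{"grip":2.5,"linear":[0,0,12],"rotation":[0,0,0]}]'
python3 - <<'E'
from h import *
o,_=snap('wrist','w18'); print(o['eef_pos'])
E
```

```text
time_s: 29.05
eef_pos: [0.6311, -0.3286, 0.0496]
eef_rot: [0.001, 0.679, 0.734, -0.004]
wrist_force: [-11.8, 0.1, 6.8]
opening: 0.4
[ 0.6311 -0.3286  0.0496]
```

View pics/w18.png

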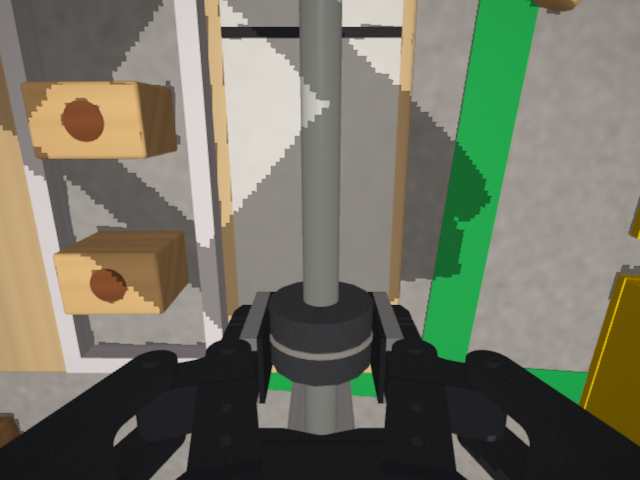

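```bash
python3 -m handwheel '[{"grip":2.5,"linear":[2,0,0],"rotation":[0,0,0]},{"grip":2.5,"linear":[4,0,0],"rotation":[0,0,0]},{"grip":2.5,"linear":[6,0,0],"rotation":[0,0,0]},{"grip":2.5,"linear":[8,0,0],"rotation":[0,0,0]},{"grip":2.5,"linear":[10,0,0],"rotation":[0,0,0]},{"grip":2.5,"linear":[10.25,0,0],"rotation":[0,0,0]},{"grip":2.5,"linear":[10.25,0,0],"rotation":[0,0,0]},{"grip":2.5,"linear":[10.25,0,0],"rotation":[0,0,0]}]'
python3 -m handwheel '[{"grip":6.5,"linear":[0,0,0],"rotation":[0,0,0]},{"grip":6.5,"linear":[0,0,0],"rotation":[0,0,0]},{"grip":6.5,"linear":[0,0,0],"rotation":[0,0,0]},{"grip":6.5,"linear":[0,0,0],"rotation":[0,0,0]},{"grip":6.5,"linear":[0,0,-4],"rotation":[0,0,0]},{"grip":6.5,"linear":[-1,0,-8],"rotation":[0,0,0]},{"grip":6.5,"linear":[-3,0,-12],"rotation":[0,0,0]},{"grip":6.5,"linear":[-5,0,-12],"rotation":[0,0,0]},{"grip":6.5,"linear":[-5,0,-12],"rotation":[0,0,0]},{"grip":6.5,"linear":[-5,0,-12],"rotation":[0,0,0]}]'
python3 - <<'E'
from h import *
o,_=snap('wrist','w19'); print(o['eef_pos'])
snap('scene','s9',(150,220,390,400),3)
E
```

```text
time_s: 29.77
eef_pos: [0.623, -0.2255, 0.0496]
eef_rot: [0.001, 0.678, 0.735, -0.004]
wrist_force: [-15.1, 0.8, 13.4]
opening: 0.393
time_s: 30.6
eef_pos: [0.6289, -0.2751, 0.167]
eef_rot: [0.003, 0.679, 0.734, -0.002]
wrist_force: [-0.3, 0.4, -0.5]
opening: 0.759
[ 0.6289 -0.2751  0.167 ]
```

View pics/w19.png

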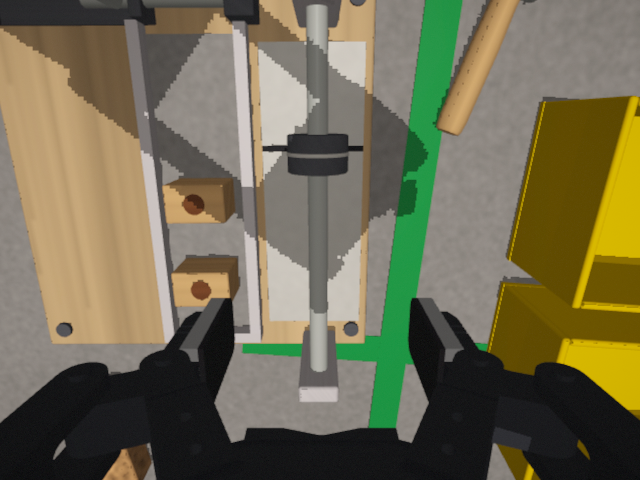

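View pics/s9.png

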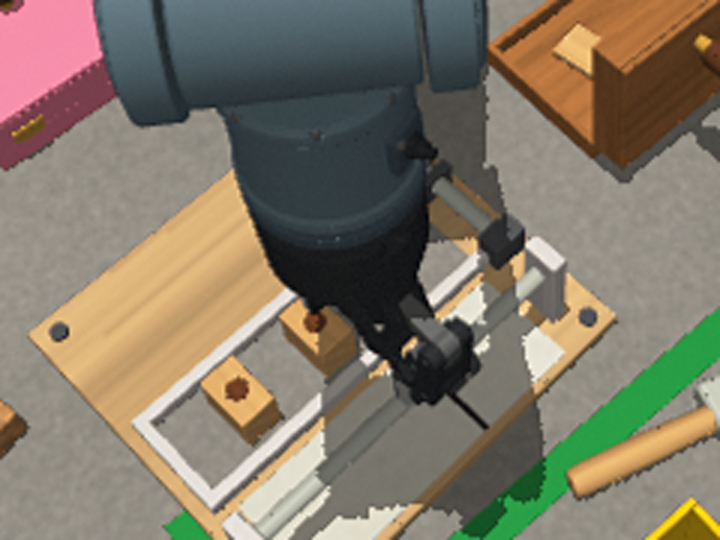

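```bash
python3 - <<'E'
import cv2
im=cv2.imread('pics/w19_raw.png')[110:200,240:400]; cv2.imwrite('pics/w19c.png',cv2.resize(im,None,fx=5,fy=5,interpolation=cv2.INTER_CUBIC))
E
```

```text
(no output)
```

View pics/w19c.png

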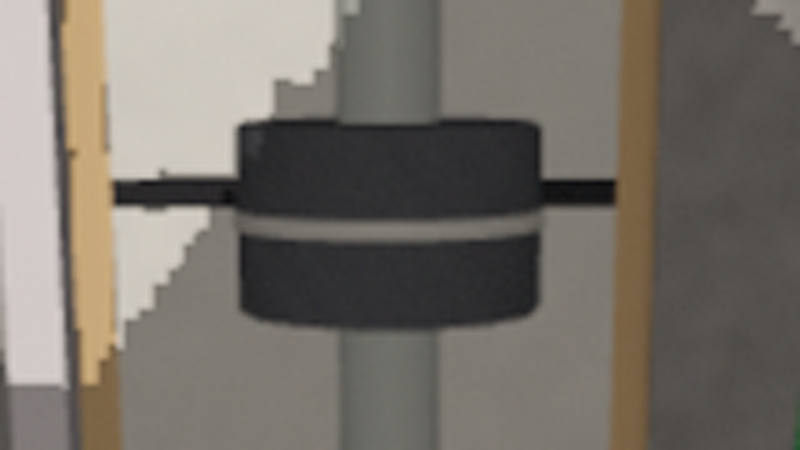

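```bash
python3 - <<'E'
from h import *
w=cam('wrist'); x=np.load('jig.npy'); c,s=np.cos(x[2]),np.sin(x[2])
def J(P): d=P[:2]-x[:2]; return np.array([c*d[0]+s*d[1],-s*d[0]+c*d[1]])
def W(j): return np.array([c*j[0]-s*j[1]+x[0],s*j[0]+c*j[1]+x[1]])
print('mark',J(atz(w,(275,148.4),.012)),J(atz(w,(356,148.2),.012)))
print('collar',J(atz(w,(318,156.2),.083)),J(atz(w,(288,153.8),.068)))
print('knob pix', proj(w,[*W((-.0637,.1266)),.076]))
# bracket positions in w16: recompute using pose then unknown
E
```

```text
mark [0.0298 0.0372] [0.0872 0.0374]
collar [0.0611 0.038 ] [0.0436 0.038 ]
knob pix [ 66.6374 -27.0704]
```

```bash
python3 - <<'E'
from h import *
x=np.load('jig.npy'); c,s=np.cos(x[2]),np.sin(x[2])
def W(j): return np.array([c*j[0]-s*j[1]+x[0],s*j[0]+c*j[1]+x[1]])
print(W((-.05,.126)))
goto([*W((-.05,.126)),.15],184.4)
E
```

```text
[ 0.5051 -0.141 ]
linear [14.13, -11.21, 1.44] rotation [-0.3, 0.0, -89.9]
```

```bash
python3 -m handwheel '[{"grip":4,"linear":[0,-2,0],"rotation":[0,0,-7]},{"grip":4,"linear":[1,-4,0],"rotation":[0,0,-14]},{"grip":4,"linear":[3,-6,0],"rotation":[0,0,-21]},{"grip":4,"linear":[5,-8,0],"rotation":[0,0,-28]},{"grip":4,"linear":[7,-10,0],"rotation":[0,0,-35]},{"grip":4,"linear":[9,-11.2,0],"rotation":[0,0,-42]},{"grip":4,"linear":[11,-11.2,0],"rotation":[0,0,-49]},{"grip":4,"linear":[13,-11.2,0],"rotation":[0,0,-56]},{"grip":4,"linear":[14.1,-11.2,1],"rotation":[0,0,-63]},{"grip":4,"linear":[14.1,-11.2,1.4],"rotation":[0,0,-70]},{"grip":4,"linear":[14.1,-11.2,1.4],"rotation":[0,0,-77]},{"grip":4,"linear":[14.1,-11.2,1.4],"rotation":[0,0,-84]}]'
python3 -m handwheel '[{"grip":4,"linear":[0,0,0],"rotation":[0,0,-6]},{"grip":4,"linear":[0,0,0],"rotation":[0,0,-6]},{"grip":4,"linear":[0,0,0],"rotation":[0,0,-6]}]'
python3 - <<'E'
from h import *
o,_=snap('wrist','w20'); print(o['eef_pos'])
snap('top','t20',(335,160,485,295),4.4)
E
```

```text
time_s: 31.7
eef_pos: [0.5046, -0.1401, 0.1495]
eef_rot: [-0.002, 0.009, 1.0, -0.002]
wrist_force: [0.1, 0.5, 0.6]
opening: 0.467
time_s: 31.95
eef_pos: [0.5052, -0.1411, 0.1502]
eef_rot: [-0.002, -0.038, 0.999, -0.002]
wrist_force: [-0.5, -1.1, 0.2]
opening: 0.468
[ 0.5052 -0.1411  0.1502]
```

View pics/w20.png

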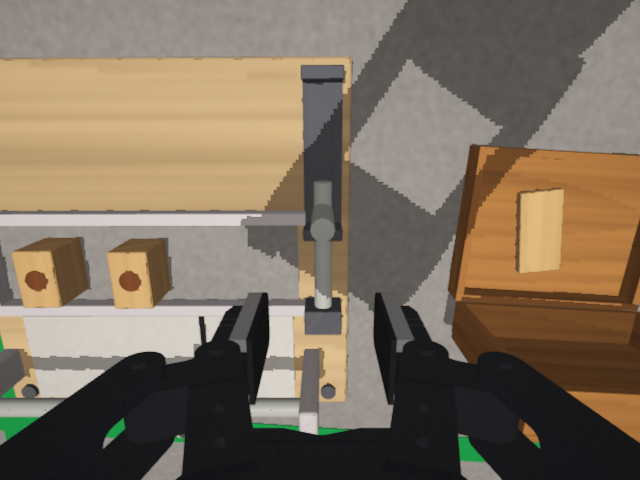

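View pics/t20.png

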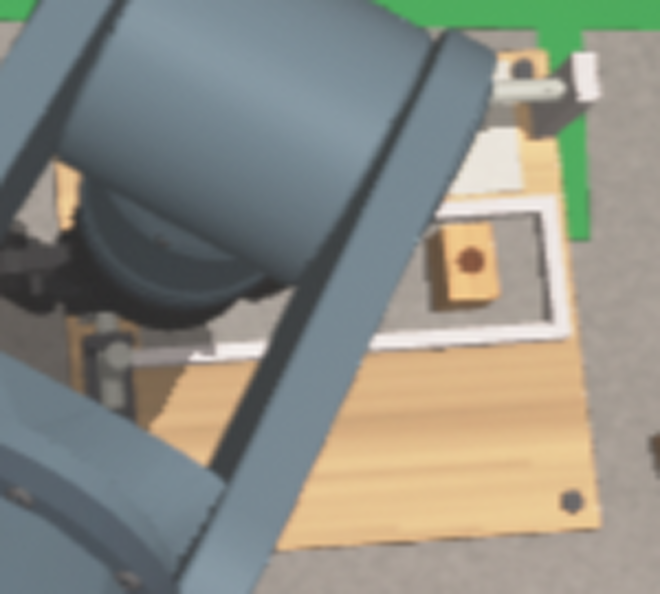

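```bash
python3 - <<'E'
from h import *
w=cam('wrist'); x=np.load('jig.npy'); c,s=np.cos(x[2]),np.sin(x[2])
def J(P): d=P[:2]-x[:2]; return np.array([c*d[0]+s*d[1],-s*d[0]+c*d[1]])
print('knob',J(atz(w,(322,228),.076)))
for n,uv,z in [('housing near end',(322,67),.035),('bracket near',(322,223),.035),('bracket far',(322,240),.035),('keeper near',(322,300),.035),('keeper far',(322,332),.035),('bolt tail',(322,181),.033),('wall near outer',(250,213),.024),('wall near inner',(250,226),.024),('wall far in',(200,305),.024),('far out',(200,316),.024),('base near',(322,58),.012),('base far',(322,401),.012)]: print(n,J(atz(w,uv,z)))
im=cv2.imread('pics/w20_raw.png')[160:345,260:390]; cv2.imwrite('pics/w20c.png',cv2.resize(im,None,fx=3.2,fy=3.2,interpolation=cv2.INTER_CUBIC))
E
```

```text
knob [-0.0635  0.1263]
housing near end [-0.1507  0.1262]
bracket near [-0.0562  0.1261]
bracket far [-0.0447  0.1261]
keeper near [-0.0015  0.1261]
keeper far [0.0231 0.1261]
bolt tail [-0.0834  0.1261]
wall near outer [-0.0605  0.0774]
wall near inner [-0.0514  0.0769]
wall far in [0.0075 0.0378]
far out [0.0163 0.0371]
base near [-0.1588  0.1261]
base far [0.0982 0.126 ]
```

View pics/w20c.png

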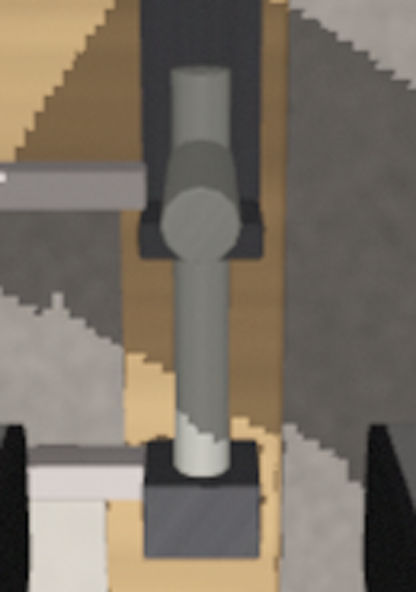

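```bash
python3 - <<'E'
from h import *
x=np.load('jig.npy'); c,s=np.cos(x[2]),np.sin(x[2])
def W(j): return np.array([c*j[0]-s*j[1]+x[0],s*j[0]+c*j[1]+x[1]])
goto([*W((-.095,.126)),.15],184.4)
goto([*W((-.095,.126)),.057],184.4)
E
python3 -m handwheel '[{"grip":0,"linear":[2,0,0],"rotation":[0,0,0]},{"grip":0,"linear":[4.5,0,0],"rotation":[0,0,0]},{"grip":0,"linear":[4.5,0,0],"rotation":[0,0,0]},{"grip":0,"linear":[4.5,0,0],"rotation":[0,0,0]},{"grip":0,"linear":[4.5,0,4],"rotation":[0,0,0]},{"grip":0,"linear":[4.5,0,7],"rotation":[0,0,0]},{"grip":0,"linear":[4.5,0,9.3],"rotation":[0,0,0]},{"grip":0,"linear":[4.5,0,9.3],"rotation":[0,0,0]},{"grip":0,"linear":[3.8,0,9.3],"rotation":[0,0,0]},{"grip":0,"linear":[3.2,0,9.3],"rotation":[0,0,0]},{"grip":0,"linear":[2.8,0,9.3],"rotation":[0,0,0]},{"grip":0,"linear":[2.5,0,9.3],"rotation":[0,0,0]}]'
python3 -m handwheel '[{"grip":0,"linear":[-0.3,0,0],"rotation":[0,0,0]},{"grip":0,"linear":[-0.3,0,0],"rotation":[0,0,0]},{"grip":0,"linear":[-0.3,0,0],"rotation":[0,0,0]}]'

```

```text
linear [4.53, 0.05, 0.08] rotation [-0.3, -0.2, -0.1]
linear [4.5, 0.1, 9.38] rotation [-0.3, -0.2, -0.1]
time_s: 33.05
eef_pos: [0.4753, -0.1453, 0.059]
eef_rot: [-0.009, -0.041, 0.999, -0.003]
wrist_force: [-41.3, -8.7, 25.7]
opening: 0.002
time_s: 33.3
eef_pos: [0.4753, -0.1452, 0.059]
eef_rot: [-0.011, -0.041, 0.999, -0.003]
wrist_force: [-44.9, -8.6, 27.7]
opening: 0.004
```

```bash
python3 - <<'E'
from h import *
snap('scene','s10',(230,220,350,310),6.5)
snap('wrist','w21')
E
```

```text
(no output)
```

View pics/s10.png

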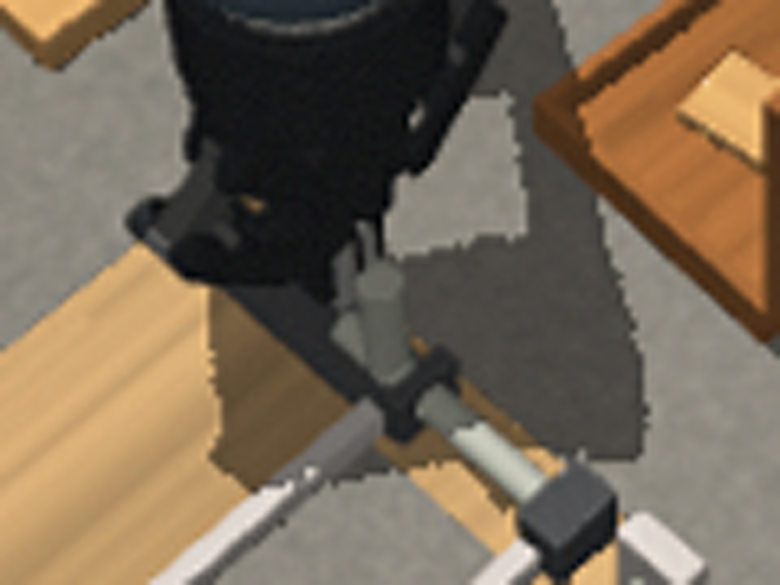

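View pics/w21.png

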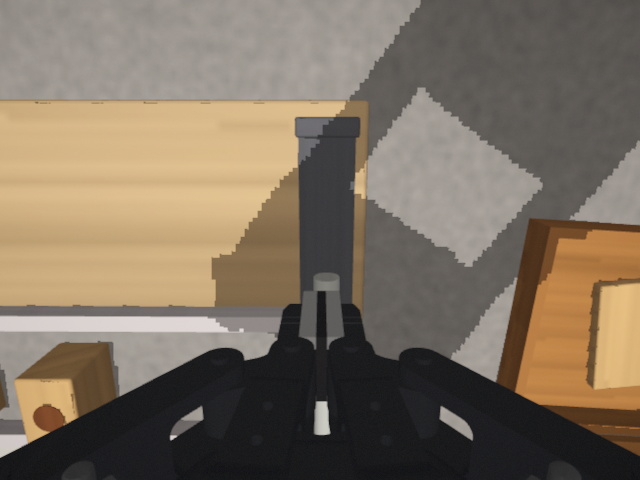

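```bash
python3 -m handwheel '[{"grip":0,"linear":[2,0,0],"rotation":[0,0,0]},{"grip":0,"linear":[2.5,0,-4],"rotation":[0,0,0]},{"grip":2,"linear":[2.5,0,-8],"rotation":[0,0,0]},{"grip":5,"linear":[2.5,0,-12],"rotation":[0,0,0]},{"grip":5,"linear":[2.5,0,-16],"rotation":[0,0,0]},{"grip":5,"linear":[2.5,0,-16],"rotation":[0,0,0]},{"grip":5,"linear":[2.5,0,-16],"rotation":[0,0,0]}]'
python3 - <<'E'
from h import *
goto([.55,-.10,.25],181,15)
f=np.radians(26.5)
goto([.6036+.1*np.sin(f),.0275,.0805+.1*np.cos(f)],181,26.5)
E
```

```text
time_s: 33.98
eef_pos: [0.4624, -0.1469, 0.2241]
eef_rot: [0.004, -0.039, 0.999, -0.006]
wrist_force: [-0.6, 0.2, -1.4]
opening: 0.586
linear [-9.12, 3.96, -2.58] rotation [-1.4, 15.4, 3.4]
linear [-19.85, 16.0, 5.35] rotation [-2.0, 26.9, 3.3]
```

```bash
python3 -m handwheel '[{"grip":5,"linear":[-4,1,-1],"rotation":[0,7,1]},{"grip":5,"linear":[-8,2,-2],"rotation":[0,14,2]},{"grip":5,"linear":[-12,4,-2.6],"rotation":[0,20,3]},{"grip":5,"linear":[-16,6,-2.6],"rotation":[-1,26,3]},{"grip":5,"linear":[-19.8,9,-1],"rotation":[-2,26.9,3.3]},{"grip":5,"linear":[-19.8,13,2],"rotation":[-2,26.9,3.3]},{"grip":5,"linear":[-19.8,16,5.3],"rotation":[-2,26.9,3.3]},{"grip":5,"linear":[-19.8,16,5.3],"rotation":[-2,26.9,3.3]},{"grip":5,"linear":[-19.8,16,5.3],"rotation":[-2,26.9,3.3]},{"grip":5,"linear":[-19.8,16,5.3],"rotation":[-2,26.9,3.3]},{"grip":5,"linear":[-19.8,16,5.3],"rotation":[-2,26.9,3.3]}]'
python3 - <<'E'
from h import *
o,_=snap('wrist','w22'); print(o['eef_pos'])
goto([.6036,.0275,.0805],181,26.5)
E
```

```text
time_s: 34.9
eef_pos: [0.6442, 0.0288, 0.1644]
eef_rot: [-0.234, -0.009, 0.972, 0.005]
wrist_force: [0.1, 0.4, 1.2]
opening: 0.579
[0.6442 0.0288 0.1644]
linear [-0.18, -0.13, 9.42] rotation [0.3, -0.4, 0.0]
```

View pics/w22.png

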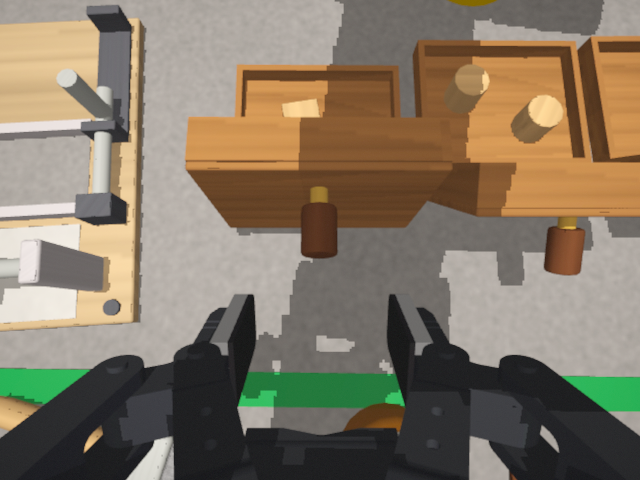

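```bash
cat > arc.py <<'E'
import math,numpy as np
def rows(th0,phi0,ths,k,t0=30):
    def tcp(th,f):
        t=math.radians(th); fr=math.radians(f)
        return np.array([-82*math.cos(t)+53*math.sin(t)-19*math.sin(fr), 82*math.sin(t)+53*math.cos(t)-19*math.cos(fr)])
    p0=tcp(th0,phi0); a=math.radians(phi0)
    for th in ths:
        f=max(0,th-t0)*k
        d=(tcp(th,f)-p0)/10
        lx=-d[0]*math.cos(a)+d[1]*math.sin(a); lz=-d[0]*math.sin(a)-d[1]*math.cos(a)
        print(th,[round(lx,2),0,round(lz,2)],[0,round(f-phi0,1),0])
E
python3 -c "
from arc import rows
rows(96,26.5,[88,80,72,64,56,48,40,30,20,10,0,-3],.4)"
python3 -m handwheel '[{"grip":5,"linear":[-0.1,-0.1,3],"rotation":[0,0,0]},{"grip":5,"linear":[-0.2,-0.1,6],"rotation":[0,0,0]},{"grip":5,"linear":[-0.2,-0.1,9],"rotation":[0,0,0]},{"grip":5,"linear":[-0.2,-0.1,9.4],"rotation":[0,0,0]},{"grip":5,"linear":[-0.2,-0.1,9.4],"rotation":[0,0,0]},{"grip":0.5,"linear":[-0.2,-0.1,9.4],"rotation":[0,0,0]},{"grip":0.5,"linear":[-0.2,-0.1,9.4],"rotation":[0,0,0]},{"grip":0.5,"linear":[-0.2,-0.1,9.4],"rotation":[0,0,0]},{"grip":0.5,"linear":[-0.2,-0.1,9.4],"rotation":[0,0,0]},{"grip":0.5,"linear":[-0.2,-0.1,9.4],"rotation":[0,0,0]}]'
```

```text
88 [np.float64(1.24), 0, np.float64(-0.2)] [0, -3.3, 0]
80 [np.float64(2.49), 0, np.float64(-0.22)] [0, -6.5, 0]
72 [np.float64(3.74), 0, np.float64(-0.05)] [0, -9.7, 0]
64 [np.float64(4.95), 0, np.float64(0.29)] [0, -12.9, 0]
56 [np.float64(6.09), 0, np.float64(0.81)] [0, -16.1, 0]
48 [np.float64(7.15), 0, np.float64(1.49)] [0, -19.3, 0]
40 [np.float64(8.1), 0, np.float64(2.32)] [0, -22.5, 0]
30 [np.float64(9.11), 0, np.float64(3.55)] [0, -26.5, 0]
20 [np.float64(9.99), 0, np.float64(5.0)] [0, -26.5, 0]
10 [np.float64(10.61), 0, np.float64(6.58)] [0, -26.5, 0]
0 [np.float64(10.95), 0, np.float64(8.25)] [0, -26.5, 0]
-3 [np.float64(10.99), 0, np.float64(8.76)] [0, -26.5, 0]
time_s: 35.78
eef_pos: [0.6055, 0.0282, 0.082]
eef_rot: [-0.231, -0.009, 0.973, 0.005]
wrist_force: [4.5, -1.5, 7.8]
opening: 0.202
```

```bash
python3 -m handwheel '[{"grip":0.5,"linear":[1.2,0,-0.2],"rotation":[0,-3.3,0]},{"grip":0.5,"linear":[2.5,0,-0.2],"rotation":[0,-6.5,0]},{"grip":0.5,"linear":[3.7,0,0],"rotation":[0,-9.7,0]},{"grip":0.5,"linear":[4.95,0,0.3],"rotation":[0,-12.9,0]},{"grip":0.5,"linear":[6.1,0,0.8],"rotation":[0,-16.1,0]},{"grip":0.5,"linear":[7.15,0,1.5],"rotation":[0,-19.3,0]},{"grip":0.5,"linear":[8.1,0,2.3],"rotation":[0,-22.5,0]},{"grip":0.5,"linear":[9.1,0,3.55],"rotation":[0,-26.5,0]},{"grip":0.5,"linear":[10,0,5],"rotation":[0,-26.5,0]},{"grip":0.5,"linear":[10.6,0,6.6],"rotation":[0,-26.5,0]},{"grip":0.5,"linear":[10.95,0,8.25],"rotation":[0,-26.5,0]},{"grip":0.5,"linear":[11,0,8.6],"rotation":[0,-26.5,0]}]'
python3 -m handwheel '[{"grip":0.5,"linear":[0,0,0],"rotation":[0,0,0]},{"grip":0.5,"linear":[0,0,0],"rotation":[0,0,0]}]'

```

```text
time_s: 36.78
eef_pos: [0.4736, 0.0257, 0.0599]
eef_rot: [0.004, -0.008, 1.0, 0.005]
wrist_force: [-6.8, 2.9, 62.6]
opening: 0.203
time_s: 36.95
eef_pos: [0.4736, 0.0258, 0.0602]
eef_rot: [0.003, -0.008, 1.0, 0.005]
wrist_force: [-5.0, -0.5, 42.4]
opening: 0.199
```

```bash
python3 -m handwheel '[{"grip":5,"linear":[0,0,0],"rotation":[0,0,0]},{"grip":5,"linear":[0,0,0],"rotation":[0,0,0]},{"grip":5,"linear":[0,0,0],"rotation":[0,0,0]},{"grip":5,"linear":[0,0,-4],"rotation":[0,0,0]},{"grip":5,"linear":[0,0,-8],"rotation":[0,0,0]},{"grip":5,"linear":[-1,0,-12],"rotation":[0,0,0]},{"grip":5,"linear":[-4,0,-16],"rotation":[0,5,0]},{"grip":5,"linear":[-8,2,-18],"rotation":[0,12,0]},{"grip":5,"linear":[-12,5,-18],"rotation":[0,19,0]},{"grip":5,"linear":[-14,8,-18],"rotation":[0,26,0]},{"grip":5,"linear":[-16,11,-17],"rotation":[0,33,0]},{"grip":5,"linear":[-17,14,-15],"rotation":[0,39,0]}]'
python3 - <<'E'
from h import *
f=np.radians(39.5)
goto([.5938+.1*np.sin(f),.1795,.0540+.1*np.cos(f)],181.5,39.5)
E
```

```text
time_s: 37.95
eef_pos: [0.6278, 0.1468, 0.2151]
eef_rot: [-0.318, -0.008, 0.948, 0.005]
wrist_force: [1.8, -0.6, 0.8]
opening: 0.588
linear [-7.48, 3.11, 4.92] rotation [0.1, 2.4, -0.4]
```

```bash
python3 -m handwheel '[{"grip":5,"linear":[-4,1,0],"rotation":[0,1,0]},{"grip":5,"linear":[-7,3.1,3],"rotation":[0,1,0]},{"grip":5,"linear":[-7.4,3.1,5],"rotation":[0,1,0]},{"grip":5,"linear":[-7.4,3.1,5],"rotation":[0,1,0]},{"grip":5,"linear":[-7.4,3.1,5],"rotation":[0,1,0]},{"grip":5,"linear":[-7.4,3.1,5],"rotation":[0,1,0]}]'
python3 - <<'E'
from h import *
o,_=snap('wrist','w23'); print(o['eef_pos'])
goto([.5938,.1795,.0540],181.5,39.5)
E
```

```text
time_s: 38.45
eef_pos: [0.6543, 0.1785, 0.1309]
eef_rot: [-0.326, -0.009, 0.945, 0.005]
wrist_force: [0.4, -0.0, 1.3]
opening: 0.587
[0.6543 0.1785 0.1309]
linear [0.03, 0.08, 9.94] rotation [0.2, 1.7, -0.4]
```

View pics/w23.png

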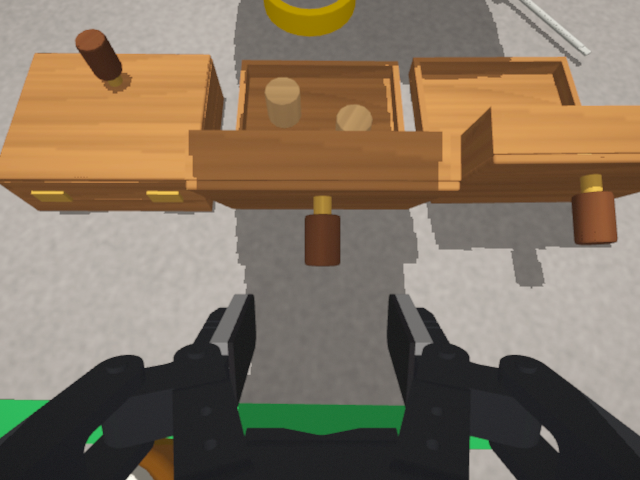

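```bash
python3 -m handwheel '[{"grip":5,"linear":[0,0.1,3],"rotation":[0,0.5,0]},{"grip":5,"linear":[0,0.1,6],"rotation":[0,1,0]},{"grip":5,"linear":[0,0.1,9],"rotation":[0,1,0]},{"grip":5,"linear":[0,0.1,9.9],"rotation":[0,1,0]},{"grip":5,"linear":[0,0.1,9.9],"rotation":[0,1,0]},{"grip":0.5,"linear":[0,0.1,9.9],"rotation":[0,1,0]},{"grip":0.5,"linear":[0,0.1,9.9],"rotation":[0,1,0]},{"grip":0.5,"linear":[0,0.1,9.9],"rotation":[0,1,0]},{"grip":0.5,"linear":[0,0.1,9.9],"rotation":[0,1,0]},{"grip":0.5,"linear":[0,0.1,9.9],"rotation":[0,1,0]}]'
python3 -c "
from arc import rows
rows(116,38.7,[108,100,92,84,76,68,60,52,44],.45)
print()
rows(44,6.3,[37,30,22,14,7,0,-3],.45)"

```

```text
time_s: 39.33
eef_pos: [0.5956, 0.1794, 0.0533]
eef_rot: [-0.332, -0.009, 0.943, 0.005]
wrist_force: [6.4, -2.5, 4.7]
opening: 0.213
108 [np.float64(1.19), 0, np.float64(-0.38)] [0, -3.6, 0]
100 [np.float64(2.42), 0, np.float64(-0.59)] [0, -7.2, 0]
92 [np.float64(3.66), 0, np.float64(-0.61)] [0, -10.8, 0]
84 [np.float64(4.9), 0, np.float64(-0.45)] [0, -14.4, 0]
76 [np.float64(6.09), 0, np.float64(-0.11)] [0, -18.0, 0]
68 [np.float64(7.23), 0, np.float64(0.4)] [0, -21.6, 0]
60 [np.float64(8.27), 0, np.float64(1.07)] [0, -25.2, 0]
52 [np.float64(9.21), 0, np.float64(1.89)] [0, -28.8, 0]
44 [np.float64(10.02), 0, np.float64(2.83)] [0, -32.4, 0]

37 [np.float64(0.99), 0, np.float64(0.46)] [0, -3.1, 0]
30 [np.float64(1.92), 0, np.float64(1.05)] [0, -6.3, 0]
22 [np.float64(3.0), 0, np.float64(1.88)] [0, -6.3, 0]
14 [np.float64(3.96), 0, np.float64(2.85)] [0, -6.3, 0]
7 [np.float64(4.68), 0, np.float64(3.8)] [0, -6.3, 0]
0 [np.float64(5.28), 0, np.float64(4.83)] [0, -6.3, 0]
-3 [np.float64(5.49), 0, np.float64(5.29)] [0, -6.3, 0]
```

```bash
python3 -m handwheel '[{"grip":0.5,"linear":[1.2,0,-0.4],"rotation":[0,-3.6,0]},{"grip":0.5,"linear":[2.4,0,-0.6],"rotation":[0,-7.2,0]},{"grip":0.5,"linear":[3.65,0,-0.6],"rotation":[0,-10.8,0]},{"grip":0.5,"linear":[4.9,0,-0.45],"rotation":[0,-14.4,0]},{"grip":0.5,"linear":[6.1,0,-0.1],"rotation":[0,-18,0]},{"grip":0.5,"linear":[7.2,0,0.4],"rotation":[0,-21.6,0]},{"grip":0.5,"linear":[8.3,0,1.1],"rotation":[0,-25.2,0]},{"grip":0.5,"linear":[9.2,0,1.9],"rotation":[0,-28.8,0]},{"grip":0.5,"linear":[10,0,2.8],"rotation":[0,-32.4,0]}]'
python3 -m handwheel '[{"grip":0.5,"linear":[1,0,0.5],"rotation":[0,-3,0]},{"grip":0.5,"linear":[1.9,0,1.05],"rotation":[0,-6.3,0]},{"grip":0.5,"linear":[3,0,1.9],"rotation":[0,-6.3,0]},{"grip":0.5,"linear":[4,0,2.85],"rotation":[0,-6.3,0]},{"grip":0.5,"linear":[4.7,0,3.8],"rotation":[0,-6.3,0]},{"grip":0.5,"linear":[5.3,0,4.8],"rotation":[0,-6.3,0]},{"grip":0.5,"linear":[5.4,0,5.1],"rotation":[0,-6.3,0]},{"grip":0.5,"linear":[5.4,0,5.1],"rotation":[0,-6.3,0]}]'

```

```text
time_s: 40.08
eef_pos: [0.5012, 0.1777, 0.0948]
eef_rot: [-0.052, -0.007, 0.999, 0.007]
wrist_force: [4.8, -2.6, -1.4]
opening: 0.216
time_s: 40.75
eef_pos: [0.4419, 0.1767, 0.0526]
eef_rot: [-0.0, -0.008, 1.0, 0.006]
wrist_force: [-7.3, -12.4, 29.3]
opening: 0.212
```

```bash
python3 -m handwheel '[{"grip":5,"linear":[0,0,0],"rotation":[0,0,0]},{"grip":5,"linear":[0,0,0],"rotation":[0,0,0]},{"grip":5,"linear":[0,0,0],"rotation":[0,0,0]},{"grip":5,"linear":[0,0,-4],"rotation":[0,0,0]},{"grip":5,"linear":[0,0,-8],"rotation":[0,0,0]},{"grip":5,"linear":[-1,0,-12],"rotation":[0,0,0]},{"grip":5,"linear":[-5,0,-16],"rotation":[0,5,0]},{"grip":5,"linear":[-9,2,-18],"rotation":[0,12,0]},{"grip":5,"linear":[-13,5,-18],"rotation":[0,19,0]},{"grip":5,"linear":[-16,8,-18],"rotation":[0,26,0]},{"grip":5,"linear":[-19,11,-17],"rotation":[0,33,0]},{"grip":5,"linear":[-21,14,-15],"rotation":[0,38,0]}]'
python3 - <<'E'
from h import *
goto([.653,.329,.138],182,38)
E
```

```text
time_s: 41.75
eef_pos: [0.6088, 0.2724, 0.2174]
eef_rot: [-0.29, -0.008, 0.957, 0.006]
wrist_force: [2.5, 0.6, 0.7]
opening: 0.586
linear [-8.2, 5.47, 4.18] rotation [0.3, 4.3, -0.9]
```

```bash
python3 -m handwheel '[{"grip":5,"linear":[-4,2,0],"rotation":[0,1,0]},{"grip":5,"linear":[-6.7,4.7,2.5],"rotation":[0,1,-0.9]},{"grip":5,"linear":[-6.7,4.7,4.1],"rotation":[0,1,-0.9]},{"grip":5,"linear":[-6.7,4.7,4.1],"rotation":[0,1,-0.9]},{"grip":5,"linear":[-6.7,4.7,4.1],"rotation":[0,1,-0.9]},{"grip":5,"linear":[-6.7,4.7,4.1],"rotation":[0,1,-0.9]}]'
python3 - <<'E'
from h import *
o,_=snap('wrist','w24'); print(o['eef_pos'],o['eef_rot'])
E
```

```text
time_s: 42.25
eef_pos: [0.6396, 0.32, 0.1479]
eef_rot: [-0.297, -0.016, 0.955, 0.008]
wrist_force: [-0.2, -0.3, 0.5]
opening: 0.587
[0.6396 0.32   0.1479] [-0.2972 -0.0158  0.9546  0.0084]
```

View pics/w24.png

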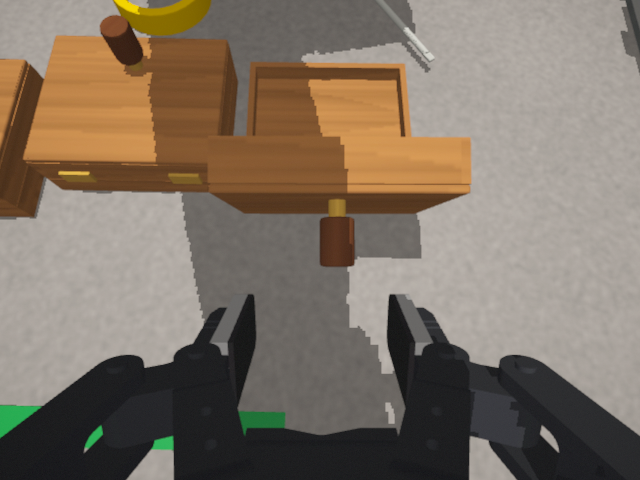

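```bash
cat > lid.py <<'E'
from h import *
def lidpt(hinge,yaw,th,p,y):
    t=np.radians(th); a=np.radians(yaw)
    dx=p[0]*np.cos(t)+p[1]*np.sin(t); dz=-p[0]*np.sin(t)+p[1]*np.cos(t)
    return np.array([hinge[0]+dx*np.cos(a)-y*np.sin(a),hinge[1]+dx*np.sin(a)+y*np.cos(a),.0205+dz])
E
python3 - <<'E'
from lid import *
w=cam('wrist'); H=(.5172,.3275)
for th in (100,104,108,112,116):
    print(th,'knobtop',proj(w,lidpt(H,2,th,(-.082,.067),0)),'edge L/R',proj(w,lidpt(H,2,th,(-.11,.029),-.067)),proj(w,lidpt(H,2,th,(-.11,.029),.067)),proj(w,lidpt(H,2,th,(-.11,0),-.067)),'knob c',lidpt(H,2,th,(-.082,.053),0))
E
```

```text
100 knobtop [337.5653 249.4655] edge L/R [206.3053 167.5175] [472.1623 168.3175] [208.2608 112.5248] knob c [0.5836 0.3298 0.0921]
104 knobtop [337.0989 260.191 ] edge L/R [206.9357 183.589 ] [471.2639 184.0947] [207.8823 127.0807] knob c [0.5884 0.33   0.0872]
108 knobtop [336.5991 269.98  ] edge L/R [207.8289 199.3786] [469.9572 199.5978] [207.7664 142.0842] knob c [0.5929 0.3301 0.0821]
112 knobtop [336.0727 278.788 ] edge L/R [208.9671 214.6943] [468.2686 214.6403] [207.9154 157.3471] knob c [0.597  0.3303 0.0767]
116 knobtop [335.5263 286.5898] edge L/R [210.3284 229.3625] [466.2307 229.0532] [208.3267 172.6761] knob c [0.6007 0.3304 0.071 ]
```

```bash
python3 - <<'E'
from h import *
goto([.579,.330,.070],182,34.6)
E
python3 -c "
from arc import rows
rows(105.5,34.6,[98,91,84,76,68,60,52,44],.45)"
```

```text
linear [0.53, 0.96, 10.01] rotation [0.4, 0.2, 0.0]
98 [np.float64(1.13), 0, np.float64(-0.23)] [0, -4.0, 0]
91 [np.float64(2.21), 0, np.float64(-0.29)] [0, -7.2, 0]
84 [np.float64(3.3), 0, np.float64(-0.22)] [0, -10.3, 0]
76 [np.float64(4.51), 0, np.float64(0.03)] [0, -13.9, 0]
68 [np.float64(5.68), 0, np.float64(0.46)] [0, -17.5, 0]
60 [np.float64(6.78), 0, np.float64(1.05)] [0, -21.1, 0]
52 [np.float64(7.77), 0, np.float64(1.8)] [0, -24.7, 0]
44 [np.float64(8.65), 0, np.float64(2.69)] [0, -28.3, 0]
```

```bash
python3 -m handwheel '[{"grip":5,"linear":[0.5,0.9,3],"rotation":[0,0,0]},{"grip":5,"linear":[0.5,0.9,6],"rotation":[0,0,0]},{"grip":5,"linear":[0.5,0.9,9],"rotation":[0,0,0]},{"grip":5,"linear":[0.5,0.9,10],"rotation":[0,0,0]},{"grip":5,"linear":[0.5,0.9,10],"rotation":[0,0,0]},{"grip":0.5,"linear":[0.5,0.9,10],"rotation":[0,0,0]},{"grip":0.5,"linear":[0.5,0.9,10],"rotation":[0,0,0]},{"grip":0.5,"linear":[0.5,0.9,10],"rotation":[0,0,0]},{"grip":0.5,"linear":[0.5,0.9,10],"rotation":[0,0,0]},{"grip":0.5,"linear":[0.5,0.9,10],"rotation":[0,0,0]}]'
python3 -m handwheel '[{"grip":0.5,"linear":[1.1,0,-0.2],"rotation":[0,-4,0]},{"grip":0.5,"linear":[2.2,0,-0.3],"rotation":[0,-7.2,0]},{"grip":0.5,"linear":[3.3,0,-0.2],"rotation":[0,-10.3,0]},{"grip":0.5,"linear":[4.5,0,0],"rotation":[0,-14,0]},{"grip":0.5,"linear":[5.7,0,0.45],"rotation":[0,-17.5,0]},{"grip":0.5,"linear":[6.8,0,1.05],"rotation":[0,-21,0]},{"grip":0.5,"linear":[7.8,0,1.8],"rotation":[0,-24.7,0]},{"grip":0.5,"linear":[8.65,0,2.7],"rotation":[0,-28.3,0]}]'
python3 -m handwheel '[{"grip":0.5,"linear":[1,0,0.5],"rotation":[0,-3,0]},{"grip":0.5,"linear":[1.9,0,1.05],"rotation":[0,-6.3,0]},{"grip":0.5,"linear":[3,0,1.9],"rotation":[0,-6.3,0]},{"grip":0.5,"linear":[4,0,2.85],"rotation":[0,-6.3,0]},{"grip":0.5,"linear":[4.7,0,3.8],"rotation":[0,-6.3,0]},{"grip":0.5,"linear":[5.3,0,4.8],"rotation":[0,-6.3,0]},{"grip":0.5,"linear":[5.4,0,5.1],"rotation":[0,-6.3,0]},{"grip":0.5,"linear":[5.4,0,5.1],"rotation":[0,-6.3,0]}]'

```

```text
time_s: 43.13
eef_pos: [0.5805, 0.3296, 0.069]
eef_rot: [-0.295, -0.015, 0.955, 0.009]
wrist_force: [5.9, -0.8, 6.1]
opening: 0.213
time_s: 43.8
eef_pos: [0.4966, 0.3268, 0.0971]
eef_rot: [-0.048, -0.014, 0.999, 0.013]
wrist_force: [6.9, -3.6, 0.8]
opening: 0.213
time_s: 44.47
eef_pos: [0.4332, 0.3247, 0.0503]
eef_rot: [-0.0, -0.013, 1.0, 0.011]
wrist_force: [-2.0, -11.1, 9.5]
opening: 0.212
```

```bash
python3 -m handwheel '[{"grip":5,"linear":[0,0,0],"rotation":[0,0,0]},{"grip":5,"linear":[0,0,0],"rotation":[0,0,0]},{"grip":5,"linear":[0,0,0],"rotation":[0,0,0]},{"grip":5,"linear":[0,0,-4],"rotation":[0,0,0]},{"grip":0,"linear":[0,0,-7],"rotation":[0,0,0]},{"grip":0,"linear":[0,0,-7],"rotation":[0,0,0]},{"grip":0,"linear":[0,0,-7],"rotation":[0,0,0]},{"grip":0,"linear":[0,0,-7],"rotation":[0,0,0]},{"grip":0,"linear":[0,0,-7],"rotation":[0,0,0]}]'
python3 - <<'E'
from h import *
goto([.4345,.325,.087],182)
E
```

```text
time_s: 45.22
eef_pos: [0.4308, 0.3244, 0.1173]
eef_rot: [-0.002, -0.013, 1.0, 0.012]
wrist_force: [0.4, 0.3, -0.3]
opening: -0.003
linear [-0.38, -0.03, 3.03] rotation [1.4, -0.2, -0.5]
```

```bash
python3 -m handwheel '[{"grip":0,"linear":[-0.4,0,1.5],"rotation":[0,0,0]},{"grip":0,"linear":[-0.4,0,2.6],"rotation":[0,0,0]},{"grip":0,"linear":[-0.4,0,3.0],"rotation":[0,0,0]},{"grip":0,"linear":[-0.4,0,3.2],"rotation":[0,0,0]},{"grip":0,"linear":[-0.4,0,3.2],"rotation":[0,0,0]}]'
python3 -m handwheel '[{"grip":0,"linear":[0,0,-4],"rotation":[0,0,0]},{"grip":0,"linear":[0,0,-8],"rotation":[0,0,0]},{"grip":0,"linear":[3,0,-10],"rotation":[0,0,0]},{"grip":0,"linear":[6,0,-10],"rotation":[0,0,0]},{"grip":0,"linear":[9,4,-10],"rotation":[0,0,0]},{"grip":0,"linear":[12,8,-10],"rotation":[0,0,0]},{"grip":0,"linear":[15,12,-10],"rotation":[0,0,0]},{"grip":0,"linear":[18,16,-10],"rotation":[0,0,0]},{"grip":0,"linear":[20,20,-10],"rotation":[0,0,0]},{"grip":0,"linear":[20,20,-10],"rotation":[0,0,0]}]'
python3 - <<'E'
from h import *
snap('scene','s30'); snap('top','t30')
E
```

```text
time_s: 45.63
eef_pos: [0.4345, 0.325, 0.0874]
eef_rot: [-0.003, -0.013, 1.0, 0.011]
wrist_force: [-8.2, -5.6, 20.2]
opening: -0.002
time_s: 46.47
eef_pos: [0.2284, 0.5191, 0.1908]
eef_rot: [-0.002, -0.013, 1.0, 0.012]
wrist_force: [0.6, 1.4, 0.0]
opening: 0.003
```

View pics/s30.png

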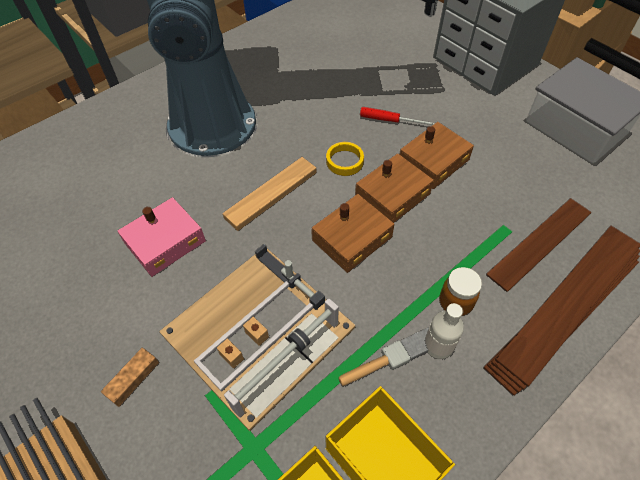

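View pics/t30.png

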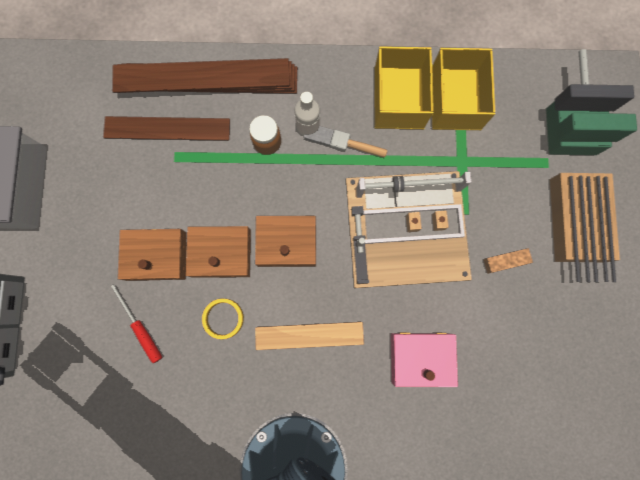

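```bash
python3 - <<'E'
import cv2,numpy as np
im=cv2.imread('pics/t30_raw.png')[165:260,340:480]; cv2.imwrite('pics/t30c.png',cv2.resize(im,None,fx=5.5,fy=5.5,interpolation=cv2.INTER_CUBIC))
im=cv2.imread('pics/s30_raw.png')[235:435,155:365]; cv2.imwrite('pics/s30c.png',cv2.resize(im,None,fx=3,fy=3,interpolation=cv2.INTER_CUBIC))
for a,b,box in [('pics/top0.png','pics/t30_raw.png',(110,205,320,285)),('pics/scene0.png','pics/s30_raw.png',(305,115,480,275))]:
    d=cv2.absdiff(cv2.imread(a),cv2.imread(b))[box[1]:box[3],box[0]:box[2]].max(2); print((d>40).sum(),d.max())
E
```

```text
0 13
0 24
```

View pics/t30c.png

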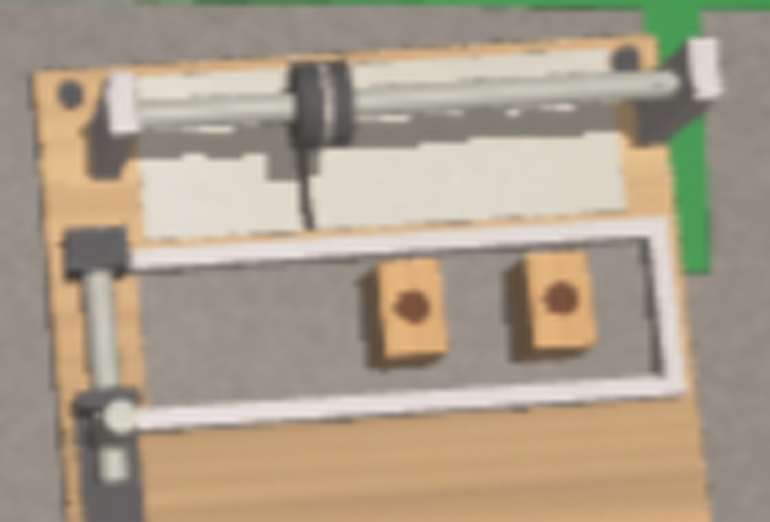

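View pics/s30c.png

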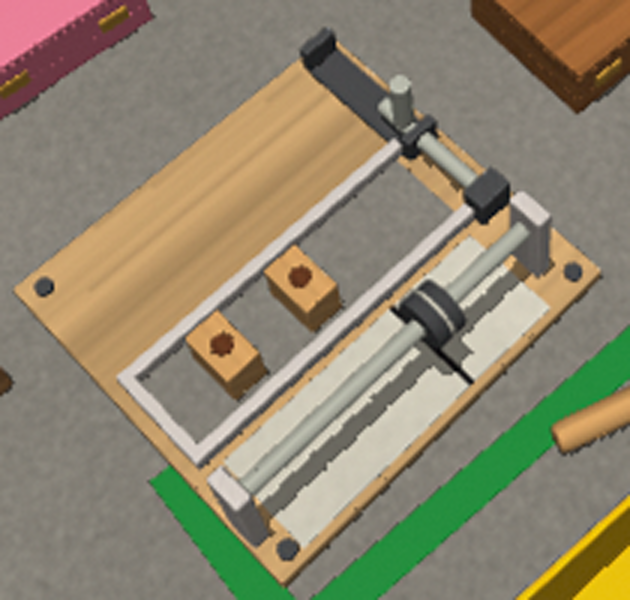

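```bash
python3 - <<'E'
from h import *
t=cam('top');S=cam('scene')
tp=lambda u,v:(u/5.5+340,v/5.5+165); sp=lambda u,v:(u/3+155,v/3+235)
def JJ(x,P): c,s=np.cos(x[2]),np.sin(x[2]); d=np.array(P)[:2]-x[:2]; return np.array([c*d[0]+s*d[1],-s*d[0]+c*d[1]]).round(4)
xt=np.array([.5618,-.2662,np.radians(4.46)]); xs=np.array([.5655,-.2638,np.radians(4.69)])
print('top mark',JJ(xt,atz(t,tp(310,225),.012)),JJ(xt,atz(t,tp(305,185),.012)),'collar',JJ(xt,atz(t,tp(327,95),.083)),'posts',JJ(xt,atz(t,tp(121,85),.087)),JJ(xt,atz(t,tp(704,53),.087)))
print('scene mark',JJ(xs,atz(S,sp(473,382),.012)),JJ(xs,atz(S,sp(392,308),.012)),'collar',JJ(xs,atz(S,sp(432,300),.083)),'posts',JJ(xs,atz(S,sp(531,203),.087)),JJ(xs,atz(S,sp(230,486),.087)))
c=tri((t,tp(327,95)),(S,sp(436,298)));print('collar tri',c,JJ((xt+xs)/2,c[0]))
k=tri((t,tp(121,414)),(S,sp(402,82)));print('knob',k,JJ((xt+xs)/2,k[0]))
k=tri((t,(127/4.4+335,474/4.4+160)),(S,sp(336,28)));print('knob0',k,JJ((xt+xs)/2,k[0]))
a=tri((t,tp(310,225)),(S,sp(392,308)));print('mark end',a,JJ((xt+xs)/2,a[0]))
E
```

```text
top mark [0.0247 0.0339] [0.0422 0.0345] collar [0.061  0.0362] posts [0.0691 0.1186] [ 0.0678 -0.1152]
scene mark [0.0923 0.0357] [0.0217 0.0347] collar [0.0606 0.0364] posts [0.0599 0.1201] [ 0.0608 -0.115 ]
collar tri (array([ 0.6216, -0.2227,  0.0828]), [np.float64(3.2), np.float64(3.2)]) [0.0612 0.0376]
knob (array([ 0.4918, -0.1419,  0.077 ]), [np.float64(1.8), np.float64(1.8)]) [-0.0618  0.1285]
knob0 (array([ 0.4316, -0.1469,  0.0766]), [np.float64(0.5), np.float64(0.5)]) [-0.1222  0.1282]
mark end (array([ 0.5841, -0.229 ,  0.0135]), [np.float64(1.4), np.float64(1.4)]) [0.0233 0.0343]
```

```bash
python3 - <<'E'
import cv2,numpy as np
a=cv2.resize(cv2.imread('pics/w13_raw.png')[0:310,470:590],None,fx=2.4,fy=2.4,interpolation=cv2.INTER_CUBIC)[:590]
b=cv2.resize(cv2.imread('pics/scene0.png')[238:298,245:335],None,fx=5.5,fy=5.5,interpolation=cv2.INTER_CUBIC)
h=max(a.shape[0],b.shape[0]); c=np.zeros((h,a.shape[1]+b.shape[1],3),np.uint8); c[:a.shape[0],:a.shape[1]]=a; c[:b.shape[0],a.shape[1]:]=b
print(c.shape); cv2.imwrite('pics/bolt0.png',c)
E
```

```text
(590, 783, 3)
```

View pics/bolt0.png

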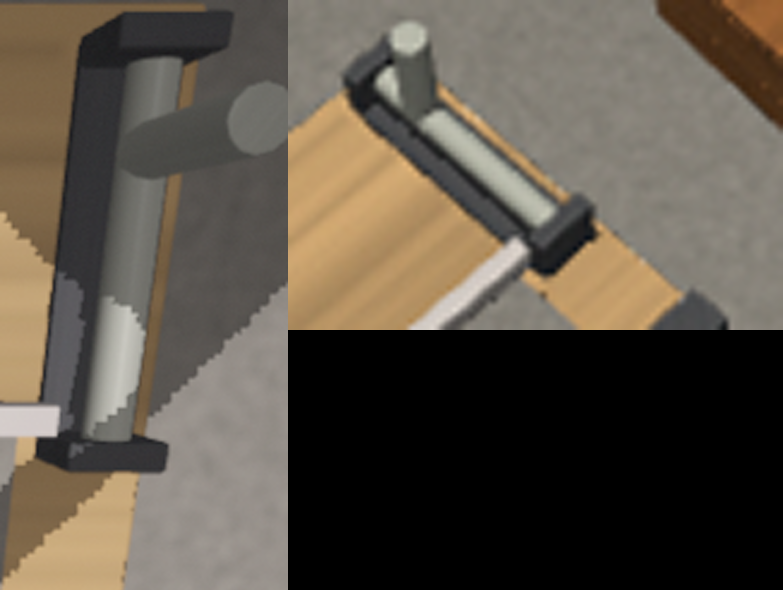

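Everything reads well except the bolt. The views put its travel at about 60 mm against the stated 70, though it met a hard stop twice. I'll grip the knob and measure its whole range.

```bash
python3 - <<'E'
from h import *
goto([.4915,-.1425,.17],184.4)
E
```

```text
linear [-24.41, -67.14, 0.31] rotation [1.4, -0.2, -2.7]
```

```bash
python3 -m handwheel '[{"grip":4,"linear":[-12,-33.5,0],"rotation":[0,0,-2.7]},{"grip":4,"linear":[-12,-33.5,0],"rotation":[0,0,-2.7]},{"grip":4,"linear":[-12,-33.5,0],"rotation":[0,0,-2.7]},{"grip":4,"linear":[-12,-33.5,0],"rotation":[0,0,-2.7]},{"grip":4,"linear":[-12,-33.5,0],"rotation":[0,0,-2.7]},{"grip":4,"linear":[-12,-33.5,0],"rotation":[0,0,-2.7]},{"grip":4,"linear":[-12,-33.5,0],"rotation":[0,0,-2.7]},{"grip":4,"linear":[-12,-33.5,0],"rotation":[0,0,-2.7]},{"grip":4,"linear":[-24.4,-67.1,0.3],"rotation":[1.4,0,-2.7]},{"grip":4,"linear":[-24.4,-67.1,0.3],"rotation":[1.4,0,-2.7]},{"grip":4,"linear":[-24.4,-67.1,0.3],"rotation":[1.4,0,-2.7]},{"grip":4,"linear":[-24.4,-67.1,0.3],"rotation":[1.4,0,-2.7]}]'
python3 - <<'E'
from h import *
goto([.4915,-.1425,.17],184.4)
E
```

```text
time_s: 47.57
eef_pos: [0.4122, 0.0501, 0.1777]
eef_rot: [-0.002, -0.036, 0.999, 0.0]
wrist_force: [1.0, 0.6, 0.1]
opening: 0.467
linear [-6.53, -19.78, 0.73] rotation [0.1, -0.2, -0.3]
```

```bash
python3 -m handwheel '[{"grip":4,"linear":[-6.5,-18.5,0.7],"rotation":[0,0,0]},{"grip":4,"linear":[-6.5,-18.5,0.7],"rotation":[0,0,0]},{"grip":4,"linear":[-6.5,-18.5,0.7],"rotation":[0,0,0]},{"grip":4,"linear":[-6.5,-18.5,0.7],"rotation":[0,0,0]},{"grip":4,"linear":[-6.5,-18.5,0.7],"rotation":[0,0,0]},{"grip":4,"linear":[-6.5,-18.5,0.7],"rotation":[0,0,0]},{"grip":4,"linear":[-6.5,-18.5,0.7],"rotation":[0,0,0]},{"grip":4,"linear":[-6.5,-18.5,0.7],"rotation":[0,0,0]},{"grip":4,"linear":[-6.5,-18.5,0.7],"rotation":[0,0,0]}]'
python3 - <<'E'
from h import *
o,_=snap('wrist','w31'); print(o['eef_pos'])
x=np.load('jig.npy'); c,s=np.cos(x[2]),np.sin(x[2])
def W(j): return np.array([c*j[0]-s*j[1]+x[0],s*j[0]+c*j[1]+x[1]])
print(W((-.0637,.1265)),proj(cam('wrist'),[*W((-.0637,.1265)),.076]))
goto([*W((-.0637,.1265)),.048],184.4)
E
```

```text
time_s: 48.32
eef_pos: [0.4901, -0.1262, 0.1707]
eef_rot: [-0.002, -0.037, 0.999, 0.001]
wrist_force: [0.4, -0.0, -0.2]
opening: 0.467
[ 0.4901 -0.1262  0.1707]
[ 0.4914 -0.1415] [294.2267 241.3119]
linear [-0.02, -1.57, 12.3] rotation [0.1, -0.1, -0.2]
```

View pics/w31.png

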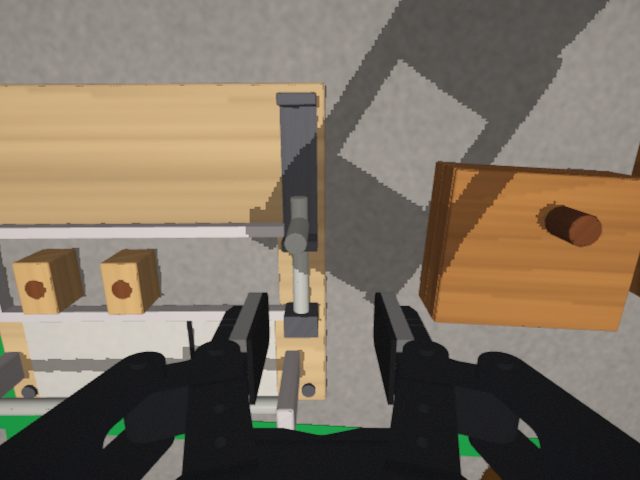

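```bash
python3 -m handwheel '[{"grip":4,"linear":[0,-1.6,3],"rotation":[0,0,0]},{"grip":4,"linear":[0,-1.6,6],"rotation":[0,0,0]},{"grip":4,"linear":[0,-1.6,9],"rotation":[0,0,0]},{"grip":4,"linear":[0,-1.6,12],"rotation":[0,0,0]},{"grip":4,"linear":[0,-1.6,12],"rotation":[0,0,0]},{"grip":0.3,"linear":[0,-1.6,12],"rotation":[0,0,0]},{"grip":0.3,"linear":[0,-1.6,12],"rotation":[0,0,0]},{"grip":0.3,"linear":[0,-1.6,12],"rotation":[0,0,0]},{"grip":0.3,"linear":[0,-1.6,12],"rotation":[0,0,0]},{"grip":0.3,"linear":[0,-1.6,12],"rotation":[0,0,0]}]'
python3 -m handwheel '[{"grip":0.3,"linear":[-0.3,0,0],"rotation":[0,0,0]},{"grip":0.3,"linear":[-0.6,0,0],"rotation":[0,0,0]},{"grip":0.3,"linear":[-0.6,0,0],"rotation":[0,0,0]},{"grip":0.3,"linear":[-0.6,0,0],"rotation":[0,0,0]}]'

```

```text
time_s: 49.2
eef_pos: [0.4928, -0.1419, 0.0533]
eef_rot: [0.0, -0.036, 0.999, 0.001]
wrist_force: [-0.4, 6.9, -1.9]
opening: 0.134
time_s: 49.53
eef_pos: [0.4932, -0.1418, 0.0531]
eef_rot: [-0.006, -0.037, 0.999, 0.001]
wrist_force: [-25.7, 1.6, 18.8]
opening: 0.137
```

```bash
python3 -m handwheel '[{"grip":0.3,"linear":[1,0,0],"rotation":[0,0,0]},{"grip":0.3,"linear":[2.5,0,0],"rotation":[0,0,0]},{"grip":0.3,"linear":[4,0,0],"rotation":[0,0,0]},{"grip":0.3,"linear":[5.5,0,0],"rotation":[0,0,0]},{"grip":0.3,"linear":[6.6,0,0],"rotation":[0,0,0]},{"grip":0.3,"linear":[7.2,0,0],"rotation":[0,0,0]},{"grip":0.3,"linear":[7.5,0,0],"rotation":[0,0,0]},{"grip":0.3,"linear":[7.8,0,0],"rotation":[0,0,0]},{"grip":0.3,"linear":[7.8,0,0],"rotation":[0,0,0]}]'
python3 - <<'E'
from h import *
snap('scene','s32',(230,220,350,310),6.5)
E
python3 -m handwheel '[{"grip":0.3,"linear":[0.3,0,0],"rotation":[0,0,0]},{"grip":0.3,"linear":[0.3,0,0],"rotation":[0,0,0]}]'

```

```text
time_s: 50.28
eef_pos: [0.4228, -0.1475, 0.0534]
eef_rot: [0.003, -0.036, 0.999, 0.0]
wrist_force: [11.1, 8.9, -9.9]
opening: 0.133
time_s: 50.5
eef_pos: [0.4226, -0.1476, 0.0535]
eef_rot: [0.006, -0.035, 0.999, 0.0]
wrist_force: [24.8, 11.9, -22.5]
opening: 0.138
```

View pics/s32.png

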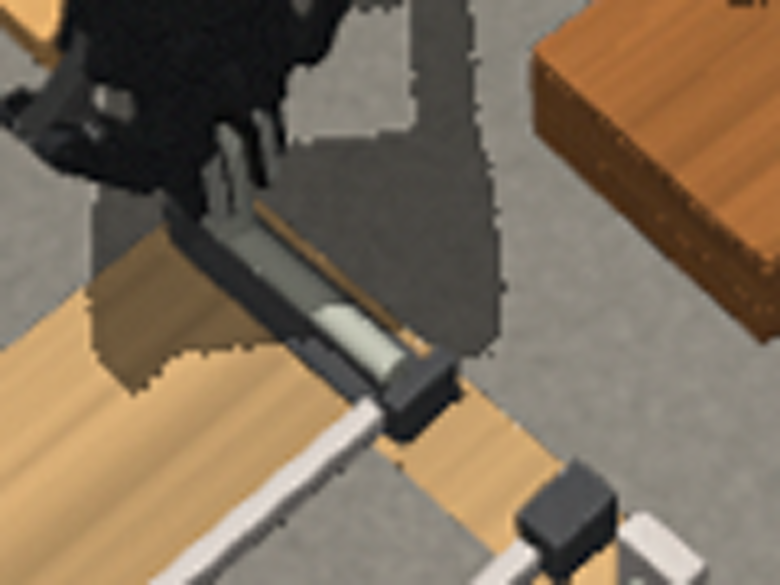

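The full range measured about 70.8 mm stop to stop, so the bolt had been fully home and simply started about 10 mm in. Sliding it home again.

```bash
python3 -m handwheel '[{"grip":0.3,"linear":[-1.5,0,0],"rotation":[0,0,0]},{"grip":0.3,"linear":[-3,0,0],"rotation":[0,0,0]},{"grip":0.3,"linear":[-4.5,0,0],"rotation":[0,0,0]},{"grip":0.3,"linear":[-6,0,0],"rotation":[0,0,0]},{"grip":0.3,"linear":[-7.2,0,0],"rotation":[0,0,0]},{"grip":0.3,"linear":[-7.9,0,0],"rotation":[0,0,0]},{"grip":0.3,"linear":[-8.3,0,0],"rotation":[0,0,0]},{"grip":0.3,"linear":[-8.3,0,0],"rotation":[0,0,0]},{"grip":0.3,"linear":[-8.3,0,0],"rotation":[0,0,0]}]'
python3 -m handwheel '[{"grip":4,"linear":[0.3,0,0],"rotation":[0,0,0]},{"grip":4,"linear":[0.3,0,0],"rotation":[0,0,0]},{"grip":4,"linear":[0.3,0,0],"rotation":[0,0,0]},{"grip":4,"linear":[0.3,0,-4],"rotation":[0,0,0]},{"grip":4,"linear":[0.3,0,-8],"rotation":[0,0,0]},{"grip":4,"linear":[0.3,0,-12],"rotation":[0,0,0]},{"grip":4,"linear":[3,3,-13],"rotation":[0,0,0]},{"grip":4,"linear":[5,6,-13],"rotation":[0,0,0]},{"grip":4,"linear":[8,10,-13],"rotation":[0,0,0]},{"grip":4,"linear":[10,14,-13],"rotation":[0,0,0]},{"grip":4,"linear":[10,18,-13],"rotation":[0,0,0]},{"grip":4,"linear":[10,22,-13],"rotation":[0,0,0]}]'
python3 -m handwheel '[{"grip":4,"linear":[8,20,-2],"rotation":[0,0,0]},{"grip":4,"linear":[8,20,-2],"rotation":[0,0,0]},{"grip":4,"linear":[8,20,-2],"rotation":[0,0,0]},{"grip":4,"linear":[8,20,-2],"rotation":[0,0,0]},{"grip":4,"linear":[8,20,-2],"rotation":[0,0,0]},{"grip":4,"linear":[8,20,-2],"rotation":[0,0,0]},{"grip":4,"linear":[8,20,-2],"rotation":[0,0,0]},{"grip":4,"linear":[8,20,-2],"rotation":[0,0,0]}]'
python3 - <<'E'
from h import *
snap('scene','s33'); snap('top','t33')
a=cv2.imread('pics/s30_raw.png');b=cv2.imread('pics/s33_raw.png')
d=cv2.absdiff(a,b)[235:435,155:365].max(2); print('jig diff',(d>40).sum())
for a,b,box in [('pics/top0.png','pics/t33_raw.png',(110,205,320,285)),('pics/t30_raw.png','pics/t33_raw.png',(335,165,485,295))]:
    d=cv2.absdiff(cv2.imread(a),cv2.imread(b))[box[1]:box[3],box[0]:box[2]].max(2); print((d>40).sum())
E
```

```text
time_s: 51.25
eef_pos: [0.4933, -0.1417, 0.053]
eef_rot: [-0.009, -0.038, 0.999, 0.002]
wrist_force: [-33.5, 0.2, 26.4]
opening: 0.137
time_s: 52.25
eef_pos: [0.3847, 0.0638, 0.1831]
eef_rot: [0.001, -0.035, 0.999, 0.0]
wrist_force: [0.7, -0.7, -0.1]
opening: 0.466
time_s: 52.92
eef_pos: [0.2913, 0.2566, 0.2027]
eef_rot: [0.0, -0.037, 0.999, 0.0]
wrist_force: [0.2, -1.6, 0.4]
opening: 0.469
jig diff 0
0
0
```

View pics/s33.png

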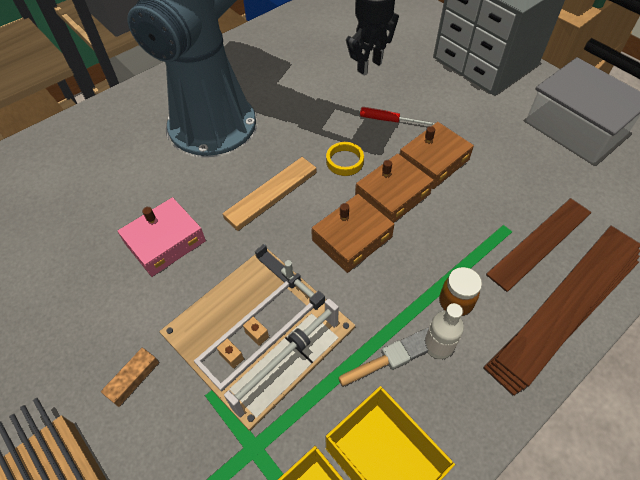

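View pics/t33.png

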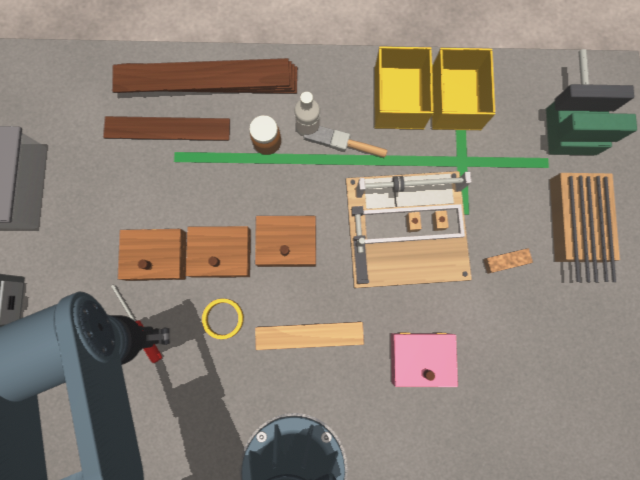

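The final views show three shut brown lids matching the start images, both blocks at top px (414,221) and (441,219), the bolt in its keeper, the collar on the line, and the bystanders in place.

```bash
python3 -c "
from bench import ctrl; print(ctrl.hand_in())"
```

```text
the job is handed in; nothing more can be done
None
```

The job is done and handed in at about 53 s of the 210 s allowed; no verdict was reported.

**What I did:** I swung all three brown lids open together. The left case held two neck blocks, the middle two plugs and the right the shim. Both blocks went into the trough standing level, then I slid the bolt home, moved the collar to the scribed line and shut all three lids.

**Last checks:**
- **Lids:** in the final pictures the lids match the start images pixel for pixel.
- **Blocks:** both sit within about 1 mm of the trough's middle line, at jig y of about -59 and +1 mm.
- **Collar:** its middle is within about 2 mm of the line in the top, scene and wrist views.
- **Bystanders:** the tape roll, jar and sander look to be in their starting places.

**What disagreed:**
- **Bolt travel:** it measured only about 60 mm from its start, against the stated 70 mm. I gripped the knob, drew it fully back and slid it home again; stop to stop it measured about 71 mm. It had started about 10 mm in, and is now against its stop.
- **Knob positions:** the top and scene cameras placed the case knobs about 6 mm off in y from the wrist camera. I used the wrist camera's positions, and the grips fitted.

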